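Clear the inspection stage and set the next dish against the stop

TASK

Use the scraper to wipe the three broken plastic shards along the stage bed and off its open end into the catch tray, leaving the dish that waits at the other end where it is, and stand the scraper back on the worktop. Then flip the hinged stop over until it lies fully down across the bed, and slide the dish along the bed until it sits squarely against the stop, under the lamp. Move the shards only with the scraper, never with the fingers, and do not knock the lamp or the bottle, tape roll and beaker standing around.

Things in the scene. Friction and masses are not known exactly. Their poses are not given: they have to be found in the camera images.
- stage: Fixed aluminium inspection stage. Origin: centre of its underside on the worktop; x across the bed (from kerb to fence), y along it towards the catch tray, z up. Bed 45 mm above the worktop, y -140 to +140 mm, open at both ends. Fence behind, 30 mm above the bed, inner face x = +47 mm; kerb in front, 8 mm above the bed, x = -57 to -47 mm: the channel is 94 mm wide.
- stop_hinge (a point): Middle of the flip stop's hinge axis (along stage y): stage x = -72, y = +45, z = 63 mm. Fixed to the stage, axes as the stage's. The hinge bracket under and beside it reaches 15 mm to the front, 7 mm up and 17 mm to each side.
- lamp: Flat white lamp fixed to the stage, roofing the bed; origin and axes are the stage's. Panel x -45 to +95, y -105 to +65 mm (clamp to x +105), underside 298 mm above the worktop, up to 32 mm thick; on a 20 mm column behind the fence (x +85, y -20 mm). A vertical gripper does not fit past its front edge: tilt the tool 30 to 45 degrees, wrist leaning to the kerb side (-x).
- flip_stop (a joint): Hinge of the steel flip stop, an arm 106 mm long, 12 mm wide along the hinge axis. 0 = folded out flat, away from the bed (to stage -x), pi/2 = upright, pi = fully down across the bed (end stop). Friction (0.07 N m) holds it at any angle. Fully down its faces are at stage y = 39 and 51 mm and its paddle spans stage x -30 to +34, z 48 to 70 mm.
- flip_stop_grip (a point): Middle of the flip stop's paddle (64 long x 12 x 22 mm, 12 mm along the hinge axis), 74 mm from the hinge axis; turns with the stop. At joint 0 it is 74 mm to stage -x of and 4 mm above the hinge; at joint pi, 74 mm to +x of and 4 mm below it (stage x = +2, z = 59 mm).
- catch_tray: Fixed open steel tray 140 x 112 x 36 mm (x, y, z), walls and floor 6 mm, at the +y end of the stage bed, its rim 9 mm below the bed. Origin: centre of its underside; axes as the stage's.
- scraper: Loose scraper, 0.2 kg, on the worktop: grey block 80 x 22 mm, 28 mm high, rubber lip underneath; a black handle (28 x 16 mm in section, 16 mm along y) rises from its middle and leans 35 degrees towards its -x end, top about 101 mm high. Origin: centre of its underside; x along the block, y across it (the wiping direction), z up.
- scraper_grip (a point): Grip point on the scraper's handle: 31.5 mm towards -x and 71 mm above the scraper's origin; the handle's top end is 27 mm further along it. The handle's axis runs 35 degrees from vertical, leaning to the scraper's -x.
- dish: Loose square well dish with lid, 69 x 69 x 14 mm, 60 g, lying on the bed near its -y end. Origin: centre of its underside; x and y parallel to its sides.
- amber_bottle: Bystander: amber bottle, 46 mm across, 91 mm high. Origin: centre of its underside.
- tape: Bystander: roll of tape lying flat, 62 mm across, 19 mm high. Origin: centre of its underside.
- glass_beaker: Bystander: clear beaker, 51 mm across, 66 mm high. Origin: centre of its underside.
- shard_0: Loose white shard of broken plastic, bent like a boomerang, about 62 x 22 x 8 mm, 20 g, lying flat on the bed between the dish and the tray end. Origin: underside, near its middle; x along its length.
- shard_1: Loose white shard of broken plastic, bent like a boomerang, about 62 x 22 x 8 mm, 20 g, lying flat on the bed between the dish and the tray end. Origin: underside, near its middle; x along its length.
- shard_2: Loose white shard of broken plastic, bent like a boomerang, about 62 x 22 x 8 mm, 20 g, lying flat on the bed between the dish and the tray end. Origin: underside, near its middle; x along its length.
There are look-alikes about, which are no part of the job. What is shaped like the shard_0 but purple is not meant. What is shaped like the shard_2 but turquoise is not meant.

How it is judged (in metres and radians):
On the way, in this order (a step that is already met when the one before it is completed fails the run):
1. all three shards wiped into the catch tray, the dish still where it waited (within 20 mm), the stop still folded out (x of shard_0 in the frame of catch_tray between -0.067 and 0.067 m and y of shard_0 in the frame of catch_tray between -0.056 and 0.053 m and z of each of shard_0, shard_1, shard_2 in the frame of catch_tray below 0.036 m and x of shard_1 in the frame of catch_tray between -0.067 and 0.067 m and y of shard_1 in the frame of catch_tray between -0.056 and 0.053 m and x of shard_2 in the frame of catch_tray between -0.067 and 0.067 m and y of shard_2 in the frame of catch_tray between -0.056 and 0.053 m and distance of dish from where it was at the start of the episode below 0.02 m and value of joint flip_stop below 1.2 rad), for 0.2 s.
2. scraper set down upright on the worktop and let go (height (world z) of scraper below 0.006 m and angle between scraper's own z axis and vertical below 0.1 rad and contact force between the fingers and scraper below 0.1 N), for 0.2 s.
3. stop flipped fully down across the bed, the dish not yet slid against it (value of joint flip_stop above 3.04 rad and y of dish in the frame of stage below -0.03 m), for 0.2 s.
At the end, for the whole second after the job is handed in: All three shards lie in the catch tray; the stop is fully down (within 0.1 rad of pi); the dish lies flat on the bed against the stop (gap under 4 mm, square within 0.08 rad, between kerb and fence); the scraper stands upright on the worktop; everything is at rest (x of shard_0 in the frame of catch_tray between -0.067 and 0.067 m and y of shard_0 in the frame of catch_tray between -0.056 and 0.053 m and z of each of shard_0, shard_1, shard_2 in the frame of catch_tray below 0.036 m and x of shard_1 in the frame of catch_tray between -0.067 and 0.067 m and y of shard_1 in the frame of catch_tray between -0.056 and 0.053 m and x of shard_2 in the frame of catch_tray between -0.067 and 0.067 m and y of shard_2 in the frame of catch_tray between -0.056 and 0.053 m and value of joint flip_stop above 3.04 rad and y of dish in the frame of stage between 0.0005 and 0.0085 m and x of dish in the frame of stage between -0.015 and 0.015 m and z of dish in the frame of stage between 0.042 and 0.049 m and angle between the x axis of dish and the x axis of stage, either way round below 0.08 rad and height (world z) of scraper below 0.006 m and angle between scraper's own z axis and vertical below 0.1 rad and linear speed of each of shard_0, shard_1, shard_2, dish, scraper below 0.01 m/s); the robot touches nothing.
It fails at once if the lamp is knocked (over 3 N) (contact force between lamp and anything else above 3 N).
It fails at once if a shard is touched with the fingers (contact force between the fingers and shard_0 above 0.3 N or contact force between the fingers and shard_1 above 0.3 N or contact force between the fingers and shard_2 above 0.3 N).
It fails at once if a bystander is moved more than 15 mm (distance of any of amber_bottle, tape, glass_beaker from where it was at the start of the episode above 0.015 m).
It also fails if it takes over 72 s, if anything falls off the work surface, if the arm or the gripper's body presses on something with over 40 N, if the wrist force passes 120 N, or if a joint passes its speed limit or range.

ROBOT

A 7-joint arm with a two-finger parallel gripper is mounted at the origin on the work surface; the furniture and walls round the work are solid. World frame = base frame: x ahead of the robot, y to its left, z up, the work surface at z = 0. Lengths are in mm, angles in rad, forces in N, time in s.
With the tool pointing down it reaches from about 425 to 950 mm from the base axis. Payload 4.7 kg.
Tool frame: the origin (TCP) lies where the fingers leave the gripper's body, on its centre line; the fingertips stand 73 mm ahead of it and the grasp point (between the pads) lies 54 mm ahead of it; z points along the fingers, y is the line along which they close (so a half turn about z gives the same grasp; the last joint's range is limited). The gripper opens to 85 mm and grips with 20 to 120 N. Pads are 22 mm wide; open, the fingers measure 114 mm over their backs; the gripper's body (76 mm by 85 mm) begins 54 mm behind the grasp point. The pads swing forward as they close: fully open they stand 13 mm farther back than shut.
Start: joints at [1.292, 0.469, -0.049, 1.532, 0.024, 1.141, -0.082], TCP at [166.909, -654.051, 303.935] pointing down, gripper open.
Joint ranges: [-2.59, 2.59], [-0.33, 1.99], [-1.39, 1.29], [0.1, 2.45], [-1.04, 4.18], [0.21, 1.99], [-2.66, 2.66]. Speed limits (rad/s): [2.57, 2.57, 3.14, 3.14, 3.14, 3.14, 3.14].

INTERFACE

Orientations are given as a unit quaternion [w, x, y, z].
In Python, from station import manip gives the robot as it stands. The module is installed in compiled form; this text tells all that it offers.
- The arm moves only by the tool play_rows, never from a script. Its argument "rows" is a list of rows, each an object of numbers: "wx", "wy", "wz": the turn, a rotation vector about the tool's x, y, z in degrees; "x", "y", "z": the shift along the tool's x, y, z in cm; "gripper": the gripper's target within -1 to 1 (fully open at 1, half-way at 0, shut at -1). A call has 1 to 20 rows; each row shifts and turns the commanded pose from where the row before left it, along the tool's axes as they then stand; what a row does not reach is not made up. A row lasts 1/8 s, in which the tool goes at most 62.5 mm and 10.7 degrees, less where a joint would pass 70% of its speed; a pose out of reach is approached as far as the arm can. A call is refused whole if a number of a shift passes 6.25 or a number of a turn 10.7, either way. A call with a gripper value outside its range is refused whole. The fingers move at their own pace and stop on an object; the grip force is fixed at half the most. Time passes only in rows, so rows that do not move let the fingers close. It gives the time, the measured TCP pose, the force, the opening and the grip force at its end, in the units of the state.
- manip.get_obs(): the state, without advancing time (a new reading comes with each control period).
- manip.capture(name): name is "scene" or "top" or "wrist"; returns (picture, depth): 400x640x3 uint8, red, green, blue; 400x640 float32, mm along the optical axis (not along the pixel's ray), 0 where there is no reading.
- manip.get_calibration(name): a dict with "fx", "fy", "cx", "cy" (pixels), "R" (3x3) and "t" (3): a world point X has camera coordinates R X + t. Camera axes: x right, y down, z forward; pixel columns grow to the right and rows downward; lengths in mm; the calibration is good to about 2 mm. The wrist camera is an equidistant fisheye: a pixel r from the principal point sees the ray r / f radians off the axis. A picture is of the moment at which its call begins: read the wrist's pose just before it. get_calibration takes no time and is no camera call; for the wrist camera it gives the pose at the moment of the call.
- manip.sign_off(): hands the job in; it is judged then, once.
The state is a dict: "time_s": time; "joints": joint angles; "qd": joint speeds; "effort": joint torques, N m; "eef_pos": TCP position; "ee_rot": TCP orientation; "contact_force": force on the tool from outside, world axes, zero at the start; "torque": the same for the moment, N m; "width": finger opening in mm; "grip_force": force on a finger pad.
Only numpy, scipy, OpenCV 4.12 (cv2) and the standard library are available. Lean on these libraries where they do the work, as an engineer would, in place of code of your own. Each camera call takes 0.05 s, during which the arm holds its last target. There are 200 camera calls.

## Working session

There is one attempt and no reset: what is moved stays moved. The work goes in short steps, Python scripts to look and compute and a tool call to move; the robot and the scene stay as the last step left them, time stands still between calls to the robot, and variables do not carry over. Pictures are saved under pics/ and viewed, at most 10 in all, crops included, and the job is handed in when it is done.

Besides the shell and the picture viewer there is one more tool, called after "Emit:" as name(argument=value, ...) on one line, values as JSON. play_rows: Moves the arm, as the interface text tells. Its arguments: {"type":"object","properties":{"rows":{"type":"array","items":{"type":"object","properties":{"wx":{"type":"number"},"wy":{"type":"number"},"wz":{"type":"number"},"x":{"type":"number"},"y":{"type":"number"},"z":{"type":"number"},"gripper":{"type":"number"}}}}},"required":["rows"]}

```bash
mkdir -p pics
cat > h.py <<'E'
import numpy as np, cv2
from station import manip
from scipy.spatial.transform import Rotation as Ro
def cap(n):
    c=manip.get_calibration(n); p,d=manip.capture(n); return p,d,c
def pts(d,c):
    v,u=np.mgrid[0:400,0:640]; 
    P=np.stack([(u-c['cx'])/c['fx']*d,(v-c['cy'])/c['fy']*d,d],-1)
    return (P-np.array(c['t']))@np.array(c['R'])
def pose():
    o=manip.get_obs(); q=o['ee_rot']; return np.array(o['eef_pos']),Ro.from_quat([q[1],q[2],q[3],q[0]]),o
E
python3 - <<'E'
from h import *
for n in ['top','scene']:
    p,d,c=cap(n); cv2.imwrite(f'pics/{n}.png',p[...,::-1]); np.savez(f'{n}.npz',p=p,d=d,P=pts(d,c)); print(n,{k:np.round(v,2).tolist() for k,v in c.items()})
x,r,o=pose(); print(x,r.as_matrix().round(3),o['time_s'])
E
```

```text
top {'fx': 449.39, 'fy': 449.39, 'cx': 319.84, 'cy': 194.12, 'R': [[-0.04, -1.0, -0.01], [-0.97, 0.04, -0.23], [0.23, -0.0, -0.97]], 't': [-338.09, 459.5, 966.0]}
scene {'fx': 504.37, 'fy': 504.37, 'cx': 324.04, 'cy': 208.76, 'R': [[0.31, 0.95, -0.02], [0.59, -0.21, -0.78], [-0.75, 0.23, -0.62]], 't': [191.96, -286.92, 1814.86]}
[ 166.77169401 -653.66622697  302.96101388] [[ 0.969  0.247 -0.001]
 [ 0.247 -0.969  0.002]
 [-0.    -0.002 -1.   ]] 0.1
```

View pics/top.png

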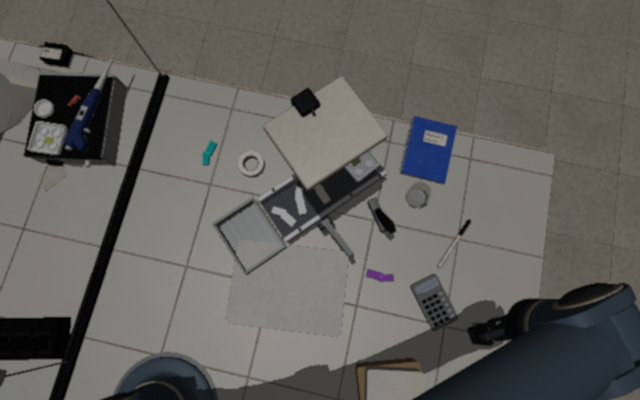

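View pics/scene.png

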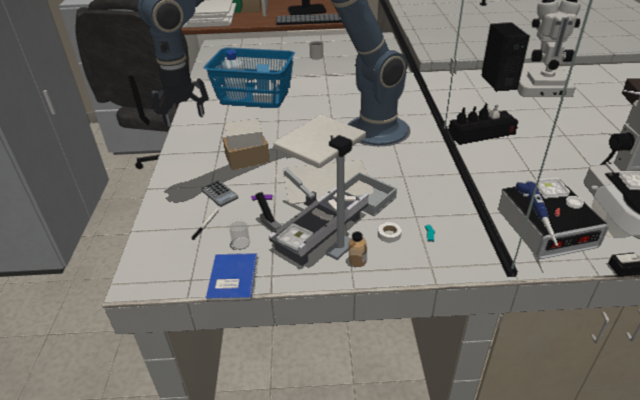

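The top view shows the stage running from the tray at (250,235) to the dish at (365,165). The lamp panel is at (325,130), the flip stop at (338,240) and the scraper at (380,215). The shards are at (283,213), (300,200) and (320,193). The look-alikes are purple (380,275) and turquoise (209,153). The tape is at (251,163) and the beaker at (418,195); the bottle sits beside the lamp column.

Run:
```python
from h import *
T=np.load('top.npz'); P=T['P'];p=T['p'];z=P[...,2]
roi=np.zeros((400,640),bool); roi[60:300,180:480]=1
def rect(m,name):
    n,l,s,c=cv2.connectedComponentsWithStats(m.astype(np.uint8)); k=1+np.argmax(s[1:,4]); q=P[l==k]
    r=cv2.minAreaRect(q[:,:2].astype(np.float32)); print(name,s[k,4],np.round(r[0],1),np.round(r[1],1),round(r[2],2),'z',np.percentile(q[:,2],[5,50,95]).round(1)); return q
rect(roi&(z>285)&(z<345),'lamp')
t=roi&(z>25)&(z<90)
rect(t,'stage+')
S=np.load('scene.npz'); Q=S['P']
for n,(u,v) in dict(stop_tip=(350,256),stop_root=(325,222),hand=(373,202),block=(388,228),dish=(363,165),beaker=(418,190),tape=(251,155)).items(): print(n,P[v,u].round(0))
im=cv2.resize(p[130:280,200:440,::-1],None,fx=3.3,fy=3.3,interpolation=cv2.INTER_CUBIC); im=cv2.convertScaleAbs(im,alpha=1.5)
cv2.imwrite('pics/crop.png',im)
hm=cv2.resize(cv2.applyColorMap(np.clip(z[130:280,200:440]*2.2,0,255).astype(np.uint8),cv2.COLORMAP_JET),None,fx=3.3,fy=3.3,interpolation=0)
im=cv2.convertScaleAbs(cv2.resize(S['p'][160:280,220:420,::-1],None,fx=4,fy=4,interpolation=cv2.INTER_CUBIC),alpha=1.4)
cv2.imwrite('pics/crop2.png',im)
```

```text
lamp 7836 [ 500.4 -364.4] [149.7 170.6] 32.09 z [314.3 316.9 327.3]
stage+ 4936 [ 437.3 -379.7] [176.6 280.2] 31.75 z [41.1 46.3 71.6]
stop_tip [ 299. -413.  111.]
stop_root [ 379. -364.   69.]
hand [ 428. -478.   29.]
block [ 357. -498.   93.]
dish [ 510. -457.   57.]
beaker [ 459. -590.    1.]
tape [ 557. -194.   17.]
```

View pics/crop.png

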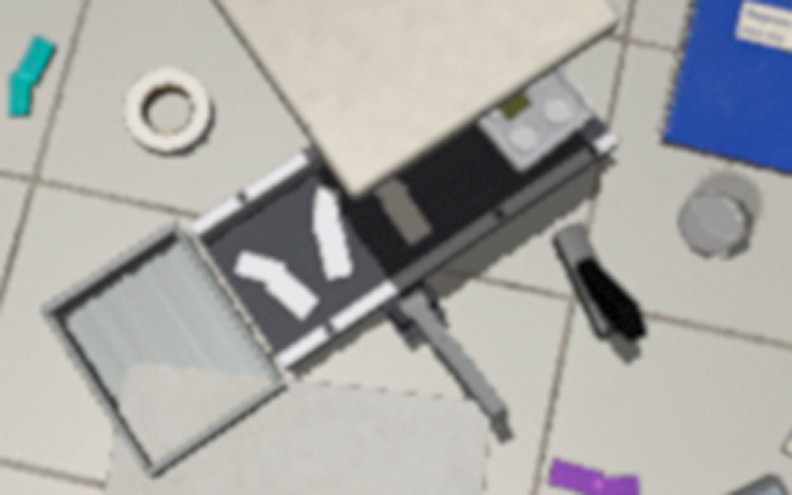

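View pics/crop2.png

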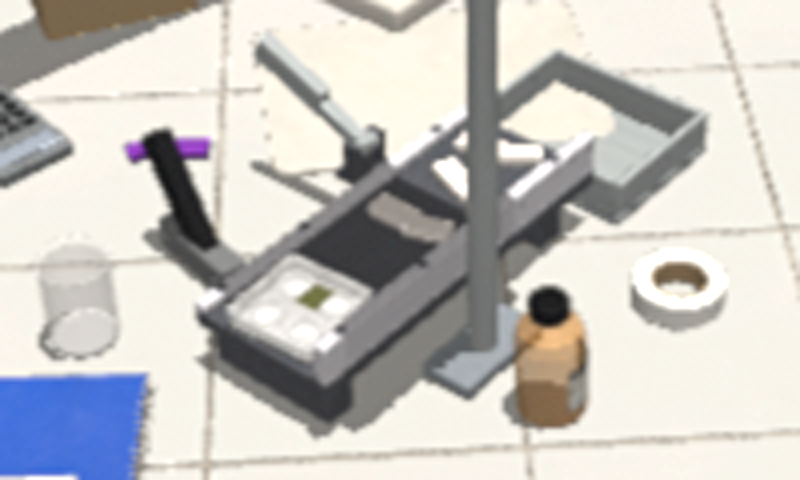

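The crops show three white shards on the bed: (320,235), (275,285) and one in shadow at (405,210) in crop.png. Purple and turquoise are off the stage. The scraper's handle leans towards the robot. Next I refine the stage, scraper, dish and shard poses in one pass.

Run:
```python
from h import *
T=np.load('top.npz'); P=T['P'];p=T['p'].astype(int);z=P[...,2]
a=np.radians(32.0); C=np.array([464.4,-363.4]); Rz=np.array([[np.cos(a),-np.sin(a)],[np.sin(a),np.cos(a)]])
L=(P[...,:2]-C)@Rz; x,y=L[...,0],L[...,1]
f=lambda v:np.percentile(v,[1,5,50,95,99]).round(1)
m=(z>62)&(z<90)&(x>20)&(x<80)&(y>70)&(y<170); print('fence',m.sum(),f(x[m]),f(y[m]),f(z[m]))
k=(z>48)&(z<60)&(x>-70)&(x<-35)&(abs(y)<150); print('kerb',f(x[k]),f(y[k]),f(z[k]), 'slope',np.polyfit(y[k],x[k],1).round(4))
b=(z>38)&(z<50)&(abs(x)<40)&(y>0)&(y<170); print('bed',b.sum(),f(y[b]),f(z[b]))
br=p.sum(-1)
# shards: bright on bed
s=((br>300)&(y>20)|((br>130)&(y<=20)&(y>-60)))&(abs(x)<46)&(y<138)&(z<64)&(z>38)
n,l,st,c=cv2.connectedComponentsWithStats(s.astype(np.uint8))
for i in range(1,n):
    if st[i,4]>25: q=l==i; print('shard',st[i,4],'x',f(x[q])[[0,2,4]],'y',f(y[q])[[0,2,4]],'z',f(z[q])[2])
d=(z>52)&(z<66)&(abs(x)<46)&(y<-50)&(y>-150); print('dish',d.sum(),f(x[d]),f(y[d]),f(z[d]))
# scraper
box=np.zeros((400,640),bool); box[192:242,365:402]=1
h=box&(z>35)&(z<110); q=P[h]; print('handle',h.sum(),f(q[:,2]))
for lo in range(35,106,10):
    g=h&(z>=lo)&(z<lo+10)
    if g.any(): print(lo,g.sum(),P[g].mean(0).round(1))
b=box&(z>12)&(z<34); r=cv2.minAreaRect(P[b][:,:2].astype(np.float32)); print('block',b.sum(),r)
st=(z>70)&(z<130)&(x<-75)&(x>-190)&(abs(y-45)<40); A=np.c_[x[st],z[st]]; print('stop',f(y[st]),f(x[st]),np.polyfit(A[:,0],A[:,1],1))
```

```text
fence 175 [46.  46.4 49.9 55.7 56.4] [ 70.8  73.9 106.3 137.2 139.8] [63.1 64.3 73.3 76.7 78.7]
kerb [-57.4 -56.8 -52.2 -47.1 -35.6] [-135.6 -122.1    5.9  125.8  135.9] [48.1 48.6 51.9 55.1 57.2] slope [-4.6000e-03 -5.1932e+01]
bed 1443 [  1.5  21.7  81.7 135.7 139.5] [39.4 40.9 44.1 48.6 49.7]
shard 157 x [-34.5 -11.6   9.9] y [ 0.6 10.9 19.9] z 51.7
shard 209 x [-26.2   1.3  31. ] y [47.4 62.8 78.8] z 51.5
shard 212 x [-33.7  -5.9  22.3] y [ 96.7 110.4 128.3] z 52.0
dish 561 [-34.5 -31.7 -12.2   7.7   9.5] [-136.  -132.9  -99.7  -69.5  -66.8] [52.8 54.1 57.  60.  61.4]
handle 249 [36.2 40.3 78.  97.1 99.7]
35 28 [ 398.9 -484.7   40.6]
45 28 [ 391.8 -487.7   50.3]
55 25 [ 387.7 -490.2   59.3]
65 31 [ 380.1 -492.5   69.9]
75 32 [ 370.3 -495.9   79.7]
85 77 [ 360.1 -502.3   90.4]
95 28 [ 364.6 -501.4   97.2]
block 210 ((399.624267578125, -487.6525573730469), (80.00808715820312, 22.309072494506836), 20.956960678100586)
stop [38.5 39.2 45.3 50.6 50.9] [-170.7 -167.2 -127.7  -80.8  -76.4] [-0.46297379 37.64444844]
```

```bash
cat >> h.py <<'E'
A=np.radians(32.0); C=np.array([464.4,-363.4,0])
S=Ro.from_euler('z',A)
def st2w(v): return C+S.apply(v)
def tool(az,tilt):  # tool x at azimuth az (deg), tool z down leaning fwd
    return Ro.from_euler('z',az,degrees=True)*Ro.from_euler('x',180,degrees=True)*Ro.from_euler('y',tilt,degrees=True)
def plan(grasp,R,back=54):
    x,r,o=pose(); t=np.array(grasp)-back*R.as_matrix()[:,2]
    print('t',o['time_s'],'tcp',x.round(1),'F',np.round(o['contact_force'],1),'w',round(o['width'],1),'gf',round(o['grip_force'],1))
    print(' turn(deg, tool)',(r.inv()*R).as_rotvec(degrees=True).round(2),' shift before turn(cm)',(r.inv().apply(t-x)/10).round(2),' after turn',(R.inv().apply(t-x)/10).round(2))
E
python3 - <<'E'
from h import *
R=tool(21,35); print(R.as_matrix().round(2)); g=np.array([370.2,-499,71]); plan(g-100*R.as_matrix()[:,2],R)
E
```

```text
[[ 0.76  0.36  0.54]
 [ 0.29 -0.93  0.21]
 [ 0.57  0.   -0.82]]
t 0.1 tcp [ 166.8 -653.7  303. ] F [-0.1 -0.2 -0.4] w 85.7 gf 0.0
 turn(deg, tool) [ 1.95 34.96 -6.51]  shift before turn(cm) [14.76 -8.91 10.6 ]  after turn [ 6.79 -7.15 17.67]
```

Emit:
play_rows(rows=[{"wz":-6.7},{"wy":8.75},{"wy":8.75},{"wy":8.75},{"wy":8.75}])

```text
invalid input
```

Run:
```python
from h import *
R=tool(21,35); g=np.array([370.2,-499,71]); plan(g-100*R.as_matrix()[:,2],R)
```

```text
t 0.1 tcp [ 166.8 -653.7  303. ] F [-0.1 -0.2 -0.4] w 85.7 gf 0.0
 turn(deg, tool) [ 1.95 34.96 -6.51]  shift before turn(cm) [14.76 -8.91 10.6 ]  after turn [ 6.79 -7.15 17.67]
```

Emit:
play_rows(rows=[{"x":0,"y":0,"z":0,"wx":0,"wy":0,"wz":-6.7,"gripper":1},{"x":0,"y":0,"z":0,"wx":0,"wy":8.75,"wz":0,"gripper":1},{"x":0,"y":0,"z":0,"wx":0,"wy":8.75,"wz":0,"gripper":1},{"x":0,"y":0,"z":0,"wx":0,"wy":8.75,"wz":0,"gripper":1},{"x":0,"y":0,"z":0,"wx":0,"wy":8.75,"wz":0,"gripper":1},{"x":1.13,"y":-1.2,"z":2.94,"wx":0,"wy":0,"wz":0,"gripper":1},{"x":1.13,"y":-1.2,"z":2.94,"wx":0,"wy":0,"wz":0,"gripper":1},{"x":1.13,"y":-1.2,"z":2.94,"wx":0,"wy":0,"wz":0,"gripper":1},{"x":1.13,"y":-1.2,"z":2.94,"wx":0,"wy":0,"wz":0,"gripper":1},{"x":1.13,"y":-1.2,"z":2.94,"wx":0,"wy":0,"wz":0,"gripper":1},{"x":1.13,"y":-1.2,"z":2.94,"wx":0,"wy":0,"wz":0,"gripper":1},{"x":0,"y":0,"z":0,"wx":0,"wy":0,"wz":0,"gripper":1}])

```text
time_s: 1.6
eef_pos: [288.9, -527.6, 196.9]
ee_rot: [-0.058, 0.937, 0.175, 0.296]
contact_force: [0.5, -0.3, 1.1]
width: 85.4
grip_force: 0.0
```

Run:
```python
from h import *
R=tool(21,35); g=np.array([370.2,-499,71]); plan(g-100*R.as_matrix()[:,2],R); plan(g,R)
p,d,c=cap('wrist'); cv2.imwrite('pics/w1.png',cv2.convertScaleAbs(p[...,::-1],alpha=1.4)); print({k:np.round(v,3).tolist() for k,v in c.items()})
print(np.round(pose()[2]['joints'],2))
```

```text
t 1.6 tcp [ 288.9 -527.6  196.9] F [ 0.5 -0.3  1.1] w 85.4 gf 0.0
 turn(deg, tool) [-0.36 -0.08  0.09]  shift before turn(cm) [-0.16  0.24 -0.15]  after turn [-0.16  0.24 -0.14]
t 1.6 tcp [ 288.9 -527.6  196.9] F [ 0.5 -0.3  1.1] w 85.4 gf 0.0
 turn(deg, tool) [-0.36 -0.08  0.09]  shift before turn(cm) [-0.18  0.3   9.85]  after turn [-0.16  0.24  9.86]
{'fx': 309.707, 'fy': 309.707, 'cx': 314.052, 'cy': 201.212, 'R': [[0.363, -0.932, -0.004], [-0.887, -0.345, -0.308], [0.285, 0.115, -0.951]], 't': [-596.414, 185.271, 256.045]}
[ 1.49  0.54 -0.36  1.83 -0.58  0.87  0.37]
```

View pics/w1.png

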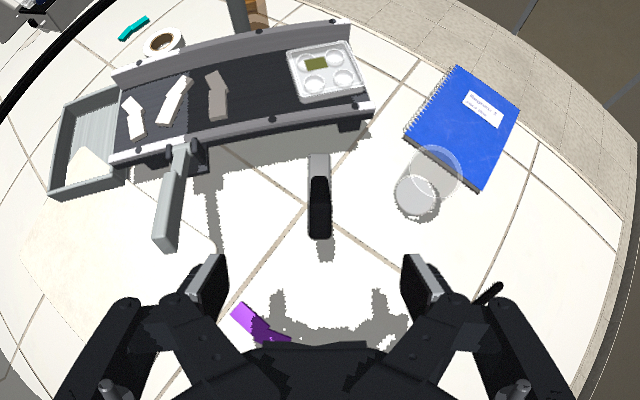

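The wrist view shows the handle centred at (319,205) between the fingers. Descending and gripping.

Emit:
play_rows(rows=[{"x":-0.16,"y":0.24,"z":3,"wx":0,"wy":0,"wz":0,"gripper":1},{"x":0,"y":0,"z":3,"wx":0,"wy":0,"wz":0,"gripper":1},{"x":0,"y":0,"z":2.5,"wx":0,"wy":0,"wz":0,"gripper":1},{"x":0,"y":0,"z":1.35,"wx":0,"wy":0,"wz":0,"gripper":1},{"x":0,"y":0,"z":0,"wx":0,"wy":0,"wz":0,"gripper":-1},{"x":0,"y":0,"z":0,"wx":0,"wy":0,"wz":0,"gripper":-1},{"x":0,"y":0,"z":0,"wx":0,"wy":0,"wz":0,"gripper":-1},{"x":0,"y":0,"z":0,"wx":0,"wy":0,"wz":0,"gripper":-1},{"x":0,"y":0,"z":0,"wx":0,"wy":0,"wz":0,"gripper":-1},{"x":0,"y":0,"z":0,"wx":0,"wy":0,"wz":0,"gripper":-1}])

```text
time_s: 2.9
eef_pos: [339.6, -513.6, 117.3]
ee_rot: [-0.054, 0.938, 0.174, 0.296]
contact_force: [-3.4, -0.2, 5.7]
width: 15.4
grip_force: 59.3
```

Run:
```python
from h import *
R=tool(21,35); g=np.array([370.2,-499,71]); plan(g,R)
# lift 130 straight up in tool axes, then stage pose above drop point, then down
print((R.inv().apply([0,0,1])).round(3))
R2=tool(32,35); 
for z in (60,0): 
  print('over',z); plan(st2w([-31.5,-40,45+71+z]),R2)
```

```text
t 2.9 tcp [ 339.6 -513.6  117.3] F [-3.4 -0.2  5.7] w 15.4 gf 59.3
 turn(deg, tool) [0.06 0.   0.02]  shift before turn(cm) [ 0.12 -0.27  0.33]  after turn [ 0.12 -0.27  0.33]
[ 0.574  0.    -0.819]
over 60
t 2.9 tcp [ 339.6 -513.6  117.3] F [-3.4 -0.2  5.7] w 15.4 gf 59.3
 turn(deg, tool) [ 6.37  0.01 -9.  ]  shift before turn(cm) [15.46 -4.43 -1.74]  after turn [15.98 -2.13 -1.38]
over 0
t 2.9 tcp [ 339.6 -513.6  117.3] F [-3.4 -0.2  5.7] w 15.4 gf 59.3
 turn(deg, tool) [ 6.37  0.01 -9.  ]  shift before turn(cm) [12.02 -4.43  3.17]  after turn [12.54 -2.13  3.54]
```

Emit:
play_rows(rows=[{"x":1.05,"y":0,"z":-1.5,"wx":0,"wy":0,"wz":0,"gripper":-1},{"x":1.75,"y":0,"z":-2.5,"wx":0,"wy":0,"wz":0,"gripper":-1},{"x":1.75,"y":0,"z":-2.5,"wx":0,"wy":0,"wz":0,"gripper":-1},{"x":1.75,"y":0,"z":-2.5,"wx":0,"wy":0,"wz":0,"gripper":-1},{"x":0,"y":0,"z":0,"wx":3.18,"wy":0,"wz":-4.5,"gripper":-1},{"x":0,"y":0,"z":0,"wx":3.18,"wy":0,"wz":-4.5,"gripper":-1},{"x":0,"y":0,"z":0,"wx":0,"wy":0,"wz":0,"gripper":-1}])

```text
time_s: 3.78
eef_pos: [340.1, -513.2, 226.9]
ee_rot: [-0.083, 0.917, 0.263, 0.289]
contact_force: [0.5, -0.5, -1.6]
width: 15.3
grip_force: 58.6
```

```bash
cat >> h.py <<'E'
R1=tool(21,35); R2=tool(32,35)
off=R1.inv().apply(np.array([399.6,-487.7,0])-np.array([339.6,-513.6,117.3])); off[1]=0
def scr(p,R=R2): # plan so that scraper origin is at stage p
    plan(st2w(np.array(p,float))-R.apply(off),R,0)
E
python3 - <<'E'
from h import *
print(off)
scr([0,-40,95]); scr([0,-40,46])
E
```

```text
[-13.79270908   0.         133.5391004 ]
t 3.775 tcp [ 340.1 -513.2  226.9] F [ 0.5 -0.5 -1.6] w 15.3 gf 58.6
 turn(deg, tool) [-0.03  0.01 -0.01]  shift before turn(cm) [ 8.95 -2.11  8.05]  after turn [ 8.95 -2.12  8.05]
t 3.775 tcp [ 340.1 -513.2  226.9] F [ 0.5 -0.5 -1.6] w 15.3 gf 58.6
 turn(deg, tool) [-0.03  0.01 -0.01]  shift before turn(cm) [ 6.14 -2.11 12.06]  after turn [ 6.14 -2.12 12.06]
```

Emit:
play_rows(rows=[{"x":2.24,"y":-0.53,"z":2.01,"wx":0,"wy":0,"wz":0,"gripper":-1},{"x":2.24,"y":-0.53,"z":2.01,"wx":0,"wy":0,"wz":0,"gripper":-1},{"x":2.24,"y":-0.53,"z":2.01,"wx":0,"wy":0,"wz":0,"gripper":-1},{"x":2.24,"y":-0.53,"z":2.01,"wx":0,"wy":0,"wz":0,"gripper":-1},{"x":-1,"y":0,"z":1.43,"wx":0,"wy":0,"wz":0,"gripper":-1},{"x":0,"y":0,"z":0,"wx":0,"wy":0,"wz":0,"gripper":-1}])

```text
time_s: 4.53
eef_pos: [428.4, -431.5, 192.9]
ee_rot: [-0.085, 0.917, 0.262, 0.288]
contact_force: [0.1, -0.7, -1.4]
width: 15.5
grip_force: 58.5
```

Run:
```python
from h import *
scr([0,-40,46])
p,d,c=cap('wrist'); cv2.imwrite('pics/w2.png',cv2.convertScaleAbs(p[...,::-1],alpha=1.4))
```

```text
t 4.525 tcp [ 428.4 -431.5  192.9] F [ 0.1 -0.7 -1.4] w 15.5 gf 58.5
 turn(deg, tool) [-0.17  0.06 -0.17]  shift before turn(cm) [-1.59  0.14  2.5 ]  after turn [-1.59  0.13  2.5 ]
```

View pics/w2.png

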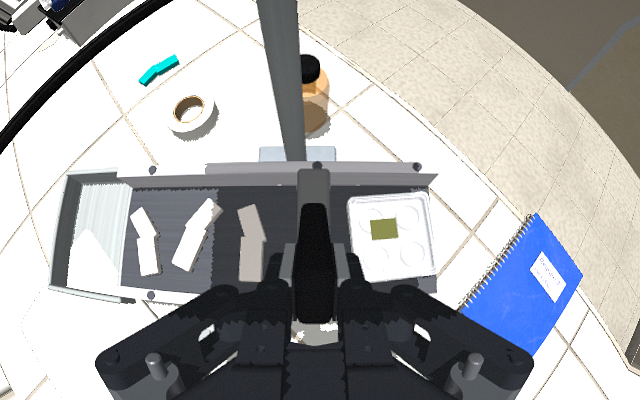

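Run:
```python
from h import *
c=manip.get_calibration('wrist')
x,r,o=pose()
def pr(w):
    v=np.array(c['R'])@w+np.array(c['t']); th=np.arctan2(np.hypot(v[0],v[1]),v[2]); k=th*c['fx']/np.hypot(v[0],v[1]); return (c['cx']+k*v[0],c['cy']+k*v[1])
org=x+r.apply(off); print('origin stage',S.inv().apply(org-C).round(1))
for dx,dy,dz in [(40,11,28),(40,-11,28),(40,0,0)]: print(np.round(pr(org+(S*Ro.identity()).apply([dx,dy,dz])),1))
for q in [(47,60,75),(47,-100,75),(47,-40,75),(-47,120,53),(0,-101,59)]: print(q,np.round(pr(st2w(np.array(q,float))),1))
```

```text
origin stage [ -1.8 -39.3  76.3]
[296.9 167.5]
[329.6 167.4]
[313.4 182.5]
(47, 60, 75) [191.5 174.2]
(47, -100, 75) [390.6 172.9]
(47, -40, 75) [314.4 172.5]
(-47, 120, 53) [131.  286.6]
(0, -101, 59) [391.6 235.8]
```

Emit:
play_rows(rows=[{"x":-0.85,"y":0.07,"z":1.25,"wx":0,"wy":0,"wz":0,"gripper":-1},{"x":-0.85,"y":0.06,"z":1.25,"wx":0,"wy":0,"wz":0,"gripper":-1},{"x":0,"y":0,"z":0,"wx":0,"wy":0,"wz":0,"gripper":-1},{"x":0,"y":0,"z":0,"wx":0,"wy":0,"wz":0,"gripper":-1}])

```text
time_s: 5.08
eef_pos: [430.7, -432.6, 164.0]
ee_rot: [-0.084, 0.917, 0.263, 0.289]
contact_force: [0.6, -0.4, -2.5]
width: 15.1
grip_force: 58.9
```

Run:
```python
from h import *
scr([0,-40,45]); scr([-1,158,45])
```

```text
t 5.075 tcp [ 430.7 -432.6  164. ] F [ 0.6 -0.4 -2.5] w 15.1 gf 58.9
 turn(deg, tool) [-0.08 -0.01 -0.03]  shift before turn(cm) [-0.1  -0.08  0.13]  after turn [-0.1  -0.08  0.13]
t 5.075 tcp [ 430.7 -432.6  164. ] F [ 0.6 -0.4 -2.5] w 15.1 gf 58.9
 turn(deg, tool) [-0.08 -0.01 -0.03]  shift before turn(cm) [ -0.19 -19.88   0.1 ]  after turn [ -0.18 -19.88   0.07]
```

Emit:
play_rows(rows=[{"x":-0.115,"y":0,"z":0.165,"wx":0,"wy":0,"wz":0,"gripper":-1},{"x":0,"y":-0.5,"z":0,"wx":0,"wy":0,"wz":0,"gripper":-1},{"x":0,"y":-0.5,"z":0,"wx":0,"wy":0,"wz":0,"gripper":-1}])

```text
time_s: 5.45
eef_pos: [425.4, -423.6, 162.5]
ee_rot: [-0.083, 0.917, 0.263, 0.289]
contact_force: [0.2, 0.8, -2.6]
width: 15.2
grip_force: 58.8
```

Emit:
play_rows(rows=[{"x":-0.09,"y":-0.3,"z":0.12,"wx":0,"wy":0,"wz":0,"gripper":-1},{"x":0,"y":-0.3,"z":0,"wx":0,"wy":0,"wz":0,"gripper":-1},{"x":0,"y":-0.3,"z":0,"wx":0,"wy":0,"wz":0,"gripper":-1}])

```text
time_s: 5.82
eef_pos: [421.5, -417.6, 162.1]
ee_rot: [-0.082, 0.917, 0.263, 0.29]
contact_force: [1.5, -2.5, 4.3]
width: 15.6
grip_force: 59.5
```

Emit:
play_rows(rows=[{"x":0,"y":-0.7,"z":0,"wx":0,"wy":0,"wz":0,"gripper":-1},{"x":0,"y":-0.7,"z":0,"wx":0,"wy":0,"wz":0,"gripper":-1},{"x":0,"y":-0.7,"z":0,"wx":0,"wy":0,"wz":0,"gripper":-1},{"x":0,"y":-0.7,"z":0,"wx":0,"wy":0,"wz":0,"gripper":-1},{"x":0,"y":-0.7,"z":0,"wx":0,"wy":0,"wz":0,"gripper":-1},{"x":0,"y":-0.7,"z":0,"wx":0,"wy":0,"wz":0,"gripper":-1},{"x":0,"y":-0.7,"z":0,"wx":0,"wy":0,"wz":0,"gripper":-1},{"x":0,"y":-0.7,"z":0,"wx":0,"wy":0,"wz":0,"gripper":-1},{"x":0,"y":-0.7,"z":0,"wx":0,"wy":0,"wz":0,"gripper":-1},{"x":0,"y":-0.7,"z":0,"wx":0,"wy":0,"wz":0,"gripper":-1}])

```text
time_s: 7.08
eef_pos: [384.4, -358.0, 162.0]
ee_rot: [-0.082, 0.917, 0.263, 0.29]
contact_force: [2.7, -3.6, 5.3]
width: 15.3
grip_force: 59.6
```

Run:
```python
from h import *
scr([-1,158,45])
p,d,c=cap('wrist'); cv2.imwrite('pics/w3.png',cv2.convertScaleAbs(p[...,::-1],alpha=1.4))
```

```text
t 7.075 tcp [ 384.4 -358.   162. ] F [ 2.7 -3.6  5.3] w 15.3 gf 59.6
 turn(deg, tool) [ 0.16 -0.03  0.04]  shift before turn(cm) [ -0.08 -11.1   -0.12]  after turn [ -0.09 -11.11  -0.09]
```

View pics/w3.png

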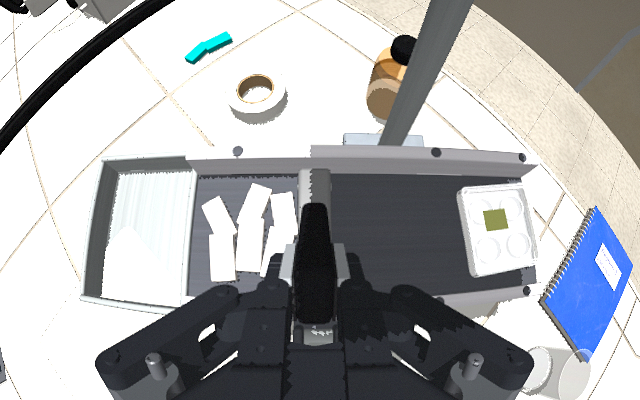

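Emit:
play_rows(rows=[{"x":0,"y":-0.7,"z":0,"wx":0,"wy":0,"wz":0,"gripper":-1},{"x":0,"y":-0.7,"z":0,"wx":0,"wy":0,"wz":0,"gripper":-1},{"x":0,"y":-0.7,"z":0,"wx":0,"wy":0,"wz":0,"gripper":-1},{"x":0,"y":-0.7,"z":0,"wx":0,"wy":0,"wz":0,"gripper":-1},{"x":0,"y":-0.7,"z":0,"wx":0,"wy":0,"wz":0,"gripper":-1},{"x":0,"y":-0.7,"z":0,"wx":0,"wy":0,"wz":0,"gripper":-1},{"x":0,"y":-0.7,"z":0,"wx":0,"wy":0,"wz":0,"gripper":-1},{"x":0,"y":-0.7,"z":0,"wx":0,"wy":0,"wz":0,"gripper":-1},{"x":0,"y":-0.7,"z":0,"wx":0,"wy":0,"wz":0,"gripper":-1},{"x":0,"y":-0.7,"z":0,"wx":0,"wy":0,"wz":0,"gripper":-1},{"x":0,"y":-0.7,"z":0,"wx":0,"wy":0,"wz":0,"gripper":-1},{"x":0,"y":-0.7,"z":0,"wx":0,"wy":0,"wz":0,"gripper":-1},{"x":0,"y":-0.7,"z":0,"wx":0,"wy":0,"wz":0,"gripper":-1},{"x":0,"y":-0.7,"z":0,"wx":0,"wy":0,"wz":0,"gripper":-1},{"x":0,"y":-0.7,"z":0,"wx":0,"wy":0,"wz":0,"gripper":-1},{"x":0,"y":-0.7,"z":0,"wx":0,"wy":0,"wz":0,"gripper":-1},{"x":0,"y":0,"z":0,"wx":0,"wy":0,"wz":0,"gripper":-1},{"x":0,"y":0,"z":0,"wx":0,"wy":0,"wz":0,"gripper":-1}])

```text
time_s: 9.38
eef_pos: [324.0, -262.1, 160.9]
ee_rot: [-0.084, 0.917, 0.263, 0.289]
contact_force: [-0.6, 0.2, -1.4]
width: 15.3
grip_force: 58.8
```

Run:
```python
from h import *
scr([-1,158,45])
p,d,c=cap('wrist'); cv2.imwrite('pics/w4.png',cv2.convertScaleAbs(p[...,::-1],alpha=1.4))
```

```text
t 9.375 tcp [ 324.  -262.1  160.9] F [-0.6  0.2 -1.4] w 15.3 gf 58.8
 turn(deg, tool) [-0.08 -0.   -0.01]  shift before turn(cm) [ 0.    0.23 -0.17]  after turn [ 0.    0.23 -0.17]
```

View pics/w4.png

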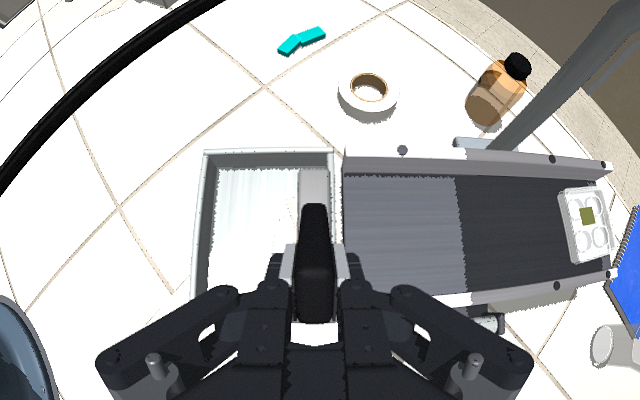

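Emit:
play_rows(rows=[{"x":1.15,"y":0,"z":-1.64,"wx":0,"wy":0,"wz":0,"gripper":-1},{"x":1.72,"y":0,"z":-2.46,"wx":0,"wy":0,"wz":0,"gripper":-1},{"x":1.72,"y":0,"z":-2.46,"wx":0,"wy":0,"wz":0,"gripper":-1},{"x":0,"y":0,"z":0,"wx":0,"wy":0,"wz":0,"gripper":-1}])

```text
time_s: 9.93
eef_pos: [325.0, -263.2, 242.7]
ee_rot: [-0.081, 0.917, 0.264, 0.289]
contact_force: [-1.0, 0.3, -2.4]
width: 15.7
grip_force: 59.0
```

Run:
```python
from h import *
p,d,c=cap('top'); P=pts(d,c); L=(P-C)@S.as_matrix(); x,y,z=L[...,0],L[...,1],L[...,2]
m=(abs(x)<75)&(y>100)&(y<265)
ys,xs=np.where(m); y0,y1,x0,x1=ys.min(),ys.max(),xs.min(),xs.max()
im=cv2.resize(p[y0:y1,x0:x1,::-1],None,fx=5,fy=5,interpolation=cv2.INTER_CUBIC)
hm=cv2.applyColorMap(np.clip(z[y0:y1,x0:x1]*4,0,255).astype(np.uint8),cv2.COLORMAP_JET); hm=cv2.resize(hm,(im.shape[1],im.shape[0]),interpolation=0)
o=np.hstack([im,hm]); s=min(1,800/o.shape[1],600/o.shape[0]); cv2.imwrite('pics/t2.png',cv2.resize(o,None,fx=s,fy=s))
scr([-120.8,-71,50],R1); scr([-60,-71,100],R2)
w=np.array([399.6,-487.7,100]); print(S.inv().apply(w-C));
```

```text
t 9.975 tcp [ 324.3 -262.6  241.5] F [ 0.1  0.3 -1.9] w 15.2 gf 59.0
 turn(deg, tool) [-6.26  0.04  9.1 ]  shift before turn(cm) [-14.08  21.81  -0.75]  after turn [-10.46  23.71   1.74]
t 9.975 tcp [ 324.3 -262.6  241.5] F [ 0.1  0.3 -1.9] w 15.2 gf 59.0
 turn(deg, tool) [0.04 0.04 0.08]  shift before turn(cm) [-6.33 23.06 -1.43]  after turn [-6.3  23.07 -1.46]
[-120.82248118  -71.07361003  100.        ]
```

View pics/t2.png

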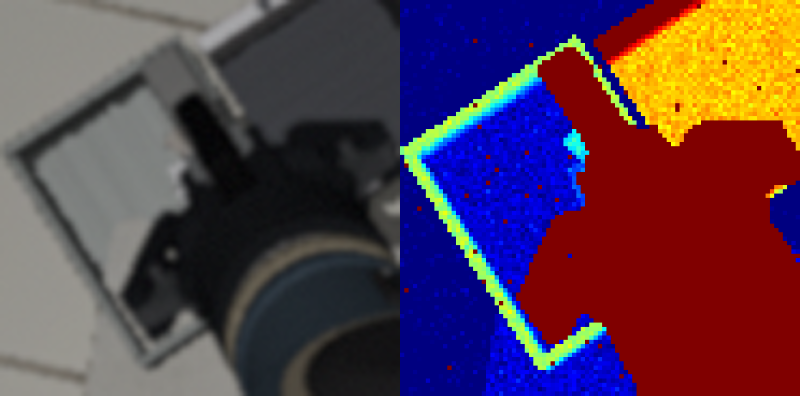

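Emit:
play_rows(rows=[{"x":-1.9,"y":0,"z":-1.33,"wx":0,"wy":0,"wz":0,"gripper":-1},{"x":-1.9,"y":0,"z":-1.33,"wx":0,"wy":0,"wz":0,"gripper":-1},{"x":-1.9,"y":0,"z":-1.33,"wx":0,"wy":0,"wz":0,"gripper":-1},{"x":0,"y":3.8,"z":0,"wx":0,"wy":0,"wz":0,"gripper":-1},{"x":0,"y":3.8,"z":0,"wx":0,"wy":0,"wz":0,"gripper":-1},{"x":0,"y":3.8,"z":0,"wx":0,"wy":0,"wz":0,"gripper":-1},{"x":0,"y":3.8,"z":0,"wx":0,"wy":0,"wz":0,"gripper":-1},{"x":0,"y":3.8,"z":0,"wx":0,"wy":0,"wz":0,"gripper":-1},{"x":0,"y":3.8,"z":0,"wx":0,"wy":0,"wz":0,"gripper":-1},{"x":0,"y":0,"z":0,"wx":0,"wy":0,"wz":0,"gripper":-1}])

```text
time_s: 11.22
eef_pos: [386.5, -494.5, 239.3]
ee_rot: [-0.084, 0.917, 0.263, 0.289]
contact_force: [0.4, 1.3, -1.8]
width: 15.6
grip_force: 59.3
```

```bash
cat > tray.py <<'E'
from h import *
p,d,c=cap('top'); P=pts(d,c); L=(P-C)@S.as_matrix(); x,y,z=L[...,0],L[...,1],L[...,2]
m=(abs(x)<62)&(y>143)&(y<247)&(z>14)&(z<80); m&=~((y<149)&(z>30)&(z<40))
n,l,st,ce=cv2.connectedComponentsWithStats(m.astype(np.uint8))
for i in range(1,n):
    if st[i,4]>12: q=l==i; print(st[i,4],'x',np.percentile(x[q],[2,50,98]).round(),'y',np.percentile(y[q],[2,50,98]).round(),'z',np.percentile(z[q],[2,50,98]).round())
# coarse height grid over tray, rows y
for yy in range(138,252,8):
    print(yy,[int(np.median(z[(abs(y-yy)<4)&(abs(x-xx)<5)])) if ((abs(y-yy)<4)&(abs(x-xx)<5)).any() else -1 for xx in range(-65,70,10)])
d=(z>52)&(z<66)&(abs(x)<46)&(y<-50)&(y>-150); print('dish',d.sum(),np.percentile(y[d],[5,50,95]).round(1))
E
python3 tray.py
python3 - <<'E'
from h import *
scr([-120.8,-71,60],R1); scr([-120.8,-71,60],R2)
E
```

```text
441 x [-62.  -5.  40.] y [149. 167. 231.] z [15. 30. 39.]
138 [5, 35, 43, 43, 43, 43, 43, 42, 43, 42, 42, 45, 72, 0]
146 [8, 32, 32, 32, 33, 33, 33, 33, 34, 34, 33, 33, 33, 33]
154 [11, 7, 5, 6, 33, 33, 33, 34, 31, 28, 6, 4, 6, 5]
162 [16, 6, 5, 6, 30, 29, 31, 31, 32, 31, 5, 5, 4, 7]
170 [19, 6, 4, 9, 18, 21, 21, 18, 20, 19, 17, 4, 5, 6]
178 [19, 6, 4, 13, 13, 12, 17, 20, 19, 22, 22, 5, 5, 7]
186 [19, 6, 5, 13, 12, 13, 12, 13, 12, 4, 5, 4, 5, 6]
194 [15, 6, 5, 5, 4, 5, 12, 5, 5, 5, 5, 5, 4, 8]
202 [19, 5, 4, 5, 3, 5, 4, 3, 3, 4, 4, 4, 5, 7]
210 [13, 5, 5, 6, 4, 5, 4, 3, 5, 4, 4, 4, 4, 7]
218 [13, 6, 6, 4, 5, 4, 4, 4, 4, 4, 4, 3, 3, 8]
226 [22, 5, 4, 5, 5, 4, 4, 5, 3, 4, 4, 4, 3, 7]
234 [20, 5, 4, 5, 5, 4, 5, 4, 5, 4, 5, 5, 4, 6]
242 [13, 6, 5, 5, 5, 4, 5, 5, 5, 3, 5, 4, 5, 6]
250 [22, 29, 8, 14, 12, 10, 16, 13, 6, 7, 9, 8, 10, 17]
dish 452 [-133.6 -107.3  -68.7]
t 11.275 tcp [ 385.8 -492.9  239.2] F [ 0.1  0.1 -2.1] w 14.9 gf 59.3
 turn(deg, tool) [-6.5  -0.01  8.94]  shift before turn(cm) [-7.61 -0.94  2.22]  after turn [-7.69  0.01  2.17]
t 11.275 tcp [ 385.8 -492.9  239.2] F [ 0.1  0.1 -2.1] w 14.9 gf 59.3
 turn(deg, tool) [-0.19 -0.03 -0.07]  shift before turn(cm) [-7.71  0.31  2.15]  after turn [-7.71  0.29  2.15]
```

Emit:
play_rows(rows=[{"x":0,"y":0,"z":0,"wx":-3.2,"wy":0,"wz":4.5,"gripper":-1},{"x":0,"y":0,"z":0,"wx":-3.2,"wy":0,"wz":4.5,"gripper":-1},{"x":-2.56,"y":0,"z":0.72,"wx":0,"wy":0,"wz":0,"gripper":-1},{"x":-2.56,"y":0,"z":0.72,"wx":0,"wy":0,"wz":0,"gripper":-1},{"x":-2.56,"y":0,"z":0.72,"wx":0,"wy":0,"wz":0,"gripper":-1},{"x":0,"y":0,"z":0,"wx":0,"wy":0,"wz":0,"gripper":-1}])

```text
time_s: 12.02
eef_pos: [336.1, -509.9, 176.8]
ee_rot: [-0.057, 0.938, 0.172, 0.295]
contact_force: [0.1, 0.4, -1.7]
width: 15.1
grip_force: 59.4
```

Run:
```python
from h import *
scr([-120.8,-71,3],R1)
```

```text
t 12.025 tcp [ 336.1 -509.9  176.8] F [ 0.1  0.4 -1.7] w 15.1 gf 59.4
 turn(deg, tool) [-0.13  0.07 -0.3 ]  shift before turn(cm) [-3.07  0.23  4.75]  after turn [-3.08  0.2   4.75]
```

Emit:
play_rows(rows=[{"x":-1.1,"y":0.2,"z":1.7,"wx":0,"wy":0,"wz":0,"gripper":-1},{"x":-1.1,"y":0,"z":1.7,"wx":0,"wy":0,"wz":0,"gripper":-1},{"x":-0.88,"y":0,"z":1.35,"wx":0,"wy":0,"wz":0,"gripper":-1},{"x":-0.1,"y":0,"z":0.14,"wx":0,"wy":0,"wz":0,"gripper":-1},{"x":-0.07,"y":0,"z":0.1,"wx":0,"wy":0,"wz":0,"gripper":-1},{"x":0,"y":0,"z":0,"wx":0,"wy":0,"wz":0,"gripper":-1}])

```text
time_s: 12.78
eef_pos: [341.8, -512.1, 120.3]
ee_rot: [-0.054, 0.938, 0.174, 0.296]
contact_force: [0.7, -0.5, -2.7]
width: 15.3
grip_force: 59.3
```

Emit:
play_rows(rows=[{"x":-0.1,"y":0,"z":0.14,"wx":0,"wy":0,"wz":0,"gripper":-1},{"x":-0.07,"y":0,"z":0.1,"wx":0,"wy":0,"wz":0,"gripper":-1},{"x":0,"y":0,"z":0,"wx":0,"wy":0,"wz":0,"gripper":-1}])

```text
time_s: 13.15
eef_pos: [341.6, -512.0, 117.2]
ee_rot: [-0.054, 0.938, 0.174, 0.296]
contact_force: [-1.5, -0.0, 1.6]
width: 15.2
grip_force: 59.7
```

Emit:
play_rows(rows=[{"x":0,"y":0,"z":0,"wx":0,"wy":0,"wz":0,"gripper":1},{"x":0,"y":0,"z":0,"wx":0,"wy":0,"wz":0,"gripper":1},{"x":0,"y":0,"z":0,"wx":0,"wy":0,"wz":0,"gripper":1},{"x":0,"y":0,"z":0,"wx":0,"wy":0,"wz":0,"gripper":1},{"x":0,"y":0,"z":0,"wx":0,"wy":0,"wz":0,"gripper":1},{"x":0,"y":0,"z":-2.5,"wx":0,"wy":0,"wz":0,"gripper":1},{"x":0,"y":0,"z":-3,"wx":0,"wy":0,"wz":0,"gripper":1},{"x":0,"y":0,"z":-3,"wx":0,"wy":0,"wz":0,"gripper":1},{"x":0,"y":0,"z":-3,"wx":0,"wy":0,"wz":0,"gripper":1},{"x":0,"y":0,"z":0,"wx":3.2,"wy":0,"wz":-4.5,"gripper":1},{"x":0,"y":0,"z":0,"wx":3.2,"wy":0,"wz":-4.5,"gripper":1},{"x":0,"y":0,"z":0,"wx":0,"wy":0,"wz":0,"gripper":1}])

```text
time_s: 14.65
eef_pos: [280.3, -535.7, 210.9]
ee_rot: [-0.083, 0.917, 0.263, 0.289]
contact_force: [-0.7, -0.1, -0.0]
width: 85.1
grip_force: 0.0
```

Run:
```python
from h import *
p,d,c=cap('top'); P=pts(d,c); box=np.zeros((400,640),bool); box[185:250,360:410]=1; z=P[...,2]
b=box&(z>12)&(z<34); print(b.sum(),cv2.minAreaRect(P[b][:,:2].astype(np.float32)) if b.any() else '')
L=(P-C)@S.as_matrix(); x,y,z=L[...,0],L[...,1],L[...,2]
st=(z>70)&(z<130)&(x<-75)&(x>-190)&(abs(y-45)<20); print(st.sum(),np.percentile(y[st],[5,50,95]),np.polyfit(x[st],z[st],1), np.percentile(x[st],[1,99]))
a=np.arctan(.463); g=np.array([-72-74*np.cos(a)-4*-np.sin(a)*-1*-1,45,63+74*np.sin(a)+4*np.cos(a)]); print(g)
plan(st2w(g+[-57,0,82]),R2); plan(st2w(g),R2)
```

```text
235 ((425.5881652832031, -516.1992797851562), (100.9609146118164, 94.38895416259766), 22.610212326049805)
277 [39.31952261 45.49434291 50.6610505 ] [-0.46944386 36.88651023] [-170.74018555  -76.31798022]
[-137.47099791   45.           97.72100851]
t 14.7 tcp [ 280.1 -535.4  210.8] F [-0.8 -0.1 -0.3] w 85.4 gf 0.0
 turn(deg, tool) [-0.02 -0.02 -0.07]  shift before turn(cm) [ 2.54 -9.32  0.19]  after turn [ 2.56 -9.32  0.18]
t 14.7 tcp [ 280.1 -535.4  210.8] F [-0.8 -0.1 -0.3] w 85.4 gf 0.0
 turn(deg, tool) [-0.02 -0.02 -0.07]  shift before turn(cm) [ 2.51 -9.31 10.17]  after turn [ 2.52 -9.32 10.17]
```

Emit:
play_rows(rows=[{"x":0.84,"y":-3.1,"z":0,"wx":0,"wy":0,"wz":0,"gripper":1},{"x":0.84,"y":-3.1,"z":0,"wx":0,"wy":0,"wz":0,"gripper":1},{"x":0.84,"y":-3.12,"z":0,"wx":0,"wy":0,"wz":0,"gripper":1},{"x":0,"y":0,"z":3,"wx":0,"wy":0,"wz":0,"gripper":1},{"x":0,"y":0,"z":3,"wx":0,"wy":0,"wz":0,"gripper":1},{"x":0,"y":0,"z":2.6,"wx":0,"wy":0,"wz":0,"gripper":1},{"x":0,"y":0,"z":1.3,"wx":0,"wy":0,"wz":0,"gripper":1},{"x":0,"y":0,"z":0,"wx":0,"wy":0,"wz":0,"gripper":1}])

```text
time_s: 15.7
eef_pos: [296.2, -414.7, 144.1]
ee_rot: [-0.084, 0.917, 0.263, 0.289]
contact_force: [0.1, -0.3, -0.0]
width: 85.1
grip_force: 0.0
```

Run:
```python
from h import *
plan(st2w([-137.6,45,97.5]),R2)
```

```text
t 15.7 tcp [ 296.2 -414.7  144.1] F [ 0.1 -0.3 -0. ] w 85.1 gf 0.0
 turn(deg, tool) [-0.12 -0.03 -0.02]  shift before turn(cm) [-0.03  0.06  0.26]  after turn [-0.03  0.06  0.26]
```

Emit:
play_rows(rows=[{"x":-0.03,"y":0.06,"z":0.2,"wx":0,"wy":0,"wz":0,"gripper":-1},{"x":0,"y":0,"z":0,"wx":0,"wy":0,"wz":0,"gripper":-1},{"x":0,"y":0,"z":0,"wx":0,"wy":0,"wz":0,"gripper":-1},{"x":0,"y":0,"z":0,"wx":0,"wy":0,"wz":0,"gripper":-1},{"x":0,"y":0,"z":0,"wx":0,"wy":0,"wz":0,"gripper":-1},{"x":0,"y":0,"z":0,"wx":0,"wy":0,"wz":0,"gripper":-1}])

```text
time_s: 16.45
eef_pos: [297.2, -415.8, 142.9]
ee_rot: [-0.083, 0.917, 0.263, 0.289]
contact_force: [-1.4, -1.4, 2.0]
width: 11.2
grip_force: 59.2
```

Run:
```python
from h import *
plan(st2w([-137.6,45,97.5]),R2)
th=np.arange(.435,2.24,.15); p=np.c_[-74*np.cos(th)+4*np.sin(th),74*np.sin(th)+4*np.cos(th)]; d=np.diff(p,axis=0)/10
print(th.round(2)); print(np.c_[d@[.819,.574],d@[.574,-.819]].round(2).tolist())
```

```text
t 16.45 tcp [ 297.2 -415.8  142.9] F [-1.4 -1.4  2. ] w 11.2 gf 59.2
 turn(deg, tool) [0.01 0.01 0.01]  shift before turn(cm) [ 0.02 -0.08  0.15]  after turn [ 0.02 -0.08  0.15]
[0.44 0.58 0.73 0.88 1.03 1.18 1.33 1.48 1.63 1.78 1.93 2.08 2.23]
[[1.02, -0.43], [1.08, -0.27], [1.11, -0.11], [1.11, 0.06], [1.09, 0.23], [1.04, 0.39], [0.97, 0.54], [0.88, 0.68], [0.77, 0.8], [0.64, 0.91], [0.5, 0.99], [0.35, 1.06]]
```

Gripped the paddle. Swinging it along the arc, half now.

Emit:
play_rows(rows=[{"x":0.51,"y":0,"z":-0.22,"wx":0,"wy":0,"wz":0,"gripper":-1},{"x":0.51,"y":0,"z":-0.21,"wx":0,"wy":0,"wz":0,"gripper":-1},{"x":0.54,"y":0,"z":-0.14,"wx":0,"wy":0,"wz":0,"gripper":-1},{"x":0.54,"y":0,"z":-0.13,"wx":0,"wy":0,"wz":0,"gripper":-1},{"x":0.55,"y":0,"z":-0.06,"wx":0,"wy":0,"wz":0,"gripper":-1},{"x":0.56,"y":0,"z":-0.05,"wx":0,"wy":0,"wz":0,"gripper":-1},{"x":0,"y":0,"z":0,"wx":0,"wy":0,"wz":0,"gripper":-1}])

```text
time_s: 17.32
eef_pos: [315.2, -404.5, 168.1]
ee_rot: [-0.082, 0.917, 0.263, 0.288]
contact_force: [-1.2, -4.0, -4.3]
width: 11.3
grip_force: 58.8
```

```bash
cat > stop.py <<'E'
from h import *
p,d,c=cap('scene'); P=pts(d,c); L=(P-C)@S.as_matrix(); x,y,z=L[...,0],L[...,1],L[...,2]
x_,r,o=pose(); g=S.inv().apply(x_+54*r.as_matrix()[:,2]-C); print('grasp stage',g.round(1),'angle from hinge',np.arctan2(g[2]-63,-(g[0]+72)).round(2),'tilt',(r.inv()*R2).as_rotvec(degrees=True).round(1))
m=(abs(y-45)<5)&(x>-185)&(x<45)&(z>52)&(z<175); rad=np.hypot(x+72,z-63); m&=(rad>18)&(rad<112)
print(m.sum(), np.c_[x[m],z[m]].round()[::max(1,m.sum()//12)].tolist())
E
python3 stop.py
```

```text
grasp stage [-117.4   44.2  123.8] angle from hinge 0.93 tilt [ 0.   0.1 -0. ]
94 [[-120.0, 155.0], [-124.0, 138.0], [-111.0, 132.0], [-106.0, 126.0], [-105.0, 116.0], [-97.0, 111.0], [-101.0, 104.0], [-92.0, 103.0], [-94.0, 95.0], [-95.0, 90.0], [-87.0, 85.0], [-82.0, 84.0], [-88.0, 76.0], [-49.0, 56.0]]
```

Emit:
play_rows(rows=[{"x":0.56,"y":0,"z":0.03,"wx":0,"wy":0,"wz":0,"gripper":-1},{"x":0.55,"y":0,"z":0.03,"wx":0,"wy":0,"wz":0,"gripper":-1},{"x":0.55,"y":0,"z":0.11,"wx":0,"wy":0,"wz":0,"gripper":-1},{"x":0.54,"y":0,"z":0.12,"wx":0,"wy":0,"wz":0,"gripper":-1},{"x":0.52,"y":0,"z":0.19,"wx":0,"wy":0,"wz":0,"gripper":-1},{"x":0.52,"y":0,"z":0.2,"wx":0,"wy":0,"wz":0,"gripper":-1},{"x":0.49,"y":0,"z":0.27,"wx":0,"wy":0,"wz":0,"gripper":-1},{"x":0.48,"y":0,"z":0.27,"wx":0,"wy":0,"wz":0,"gripper":-1},{"x":0.44,"y":0,"z":0.34,"wx":0,"wy":0,"wz":0,"gripper":-1},{"x":0.44,"y":0,"z":0.34,"wx":0,"wy":0,"wz":0,"gripper":-1},{"x":0.39,"y":0,"z":0.4,"wx":0,"wy":0,"wz":0,"gripper":-1},{"x":0.38,"y":0,"z":0.4,"wx":0,"wy":0,"wz":0,"gripper":-1},{"x":0,"y":0,"z":0,"wx":0,"wy":0,"wz":0,"gripper":-1}])

```text
time_s: 19.0
eef_pos: [369.9, -370.2, 181.2]
ee_rot: [-0.083, 0.916, 0.263, 0.29]
contact_force: [-4.9, -3.2, 6.8]
width: 11.0
grip_force: 62.6
```

```bash
python3 stop.py
```

```text
grasp stage [-52.7  44.3 137. ] angle from hinge 1.83 tilt [-0.  -0.1  0.1]
80 [[-68.0, 168.0], [-54.0, 168.0], [-58.0, 162.0], [-58.0, 155.0], [-52.0, 151.0], [-49.0, 139.0], [-42.0, 126.0], [-66.0, 105.0], [-56.0, 106.0], [-71.0, 94.0], [-73.0, 85.0], [-62.0, 88.0], [-62.0, 79.0], [-43.0, 54.0]]
```

Emit:
play_rows(rows=[{"x":0.32,"y":0,"z":0.45,"wx":0,"wy":0,"wz":0,"gripper":-1},{"x":0.32,"y":0,"z":0.46,"wx":0,"wy":0,"wz":0,"gripper":-1},{"x":0.25,"y":0,"z":0.49,"wx":0,"wy":0,"wz":0,"gripper":-1},{"x":0.25,"y":0,"z":0.5,"wx":0,"wy":0,"wz":0,"gripper":-1},{"x":0.18,"y":0,"z":0.53,"wx":0,"wy":0,"wz":0,"gripper":-1},{"x":0.17,"y":0,"z":0.53,"wx":0,"wy":0,"wz":0,"gripper":-1},{"x":0.1,"y":0,"z":0.55,"wx":0,"wy":0,"wz":0,"gripper":-1},{"x":0.09,"y":0,"z":0.55,"wx":0,"wy":0,"wz":0,"gripper":-1},{"x":0.02,"y":0,"z":0.56,"wx":0,"wy":0,"wz":0,"gripper":-1},{"x":0.01,"y":0,"z":0.56,"wx":0,"wy":0,"wz":0,"gripper":-1},{"x":-0.07,"y":0,"z":0.55,"wx":0,"wy":0,"wz":0,"gripper":-1},{"x":-0.07,"y":0,"z":0.55,"wx":0,"wy":0,"wz":0,"gripper":-1},{"x":0,"y":0,"z":0,"wx":0,"wy":0,"wz":0,"gripper":-1}])

```text
time_s: 20.68
eef_pos: [412.4, -343.6, 138.8]
ee_rot: [-0.084, 0.916, 0.263, 0.291]
contact_force: [-0.3, -1.4, 5.2]
width: 11.2
grip_force: 65.1
```

```bash
python3 stop.py
```

```text
grasp stage [-2.4 44.4 94.7] angle from hinge 2.71 tilt [-0.1 -0.2  0. ]
86 [[-37.0, 166.0], [-31.0, 154.0], [6.0, 139.0], [2.0, 132.0], [4.0, 132.0], [13.0, 129.0], [17.0, 128.0], [19.0, 125.0], [10.0, 117.0], [-1.0, 100.0], [-47.0, 78.0], [9.0, 94.0], [-44.0, 56.0]]
```

Emit:
play_rows(rows=[{"x":0,"y":0,"z":0,"wx":0,"wy":0,"wz":0,"gripper":-0.3},{"x":0,"y":0,"z":0,"wx":0,"wy":0,"wz":0,"gripper":-0.3},{"x":0,"y":0,"z":0,"wx":0,"wy":0,"wz":0,"gripper":-0.3},{"x":0,"y":0,"z":-2.5,"wx":0,"wy":0,"wz":0,"gripper":-0.3},{"x":0,"y":0,"z":-2.5,"wx":0,"wy":0,"wz":0,"gripper":-0.3},{"x":0,"y":0,"z":0,"wx":0,"wy":0,"wz":0,"gripper":-1},{"x":0,"y":0,"z":0,"wx":0,"wy":0,"wz":0,"gripper":-1},{"x":0,"y":0,"z":0,"wx":0,"wy":0,"wz":0,"gripper":-1}])

```text
time_s: 21.72
eef_pos: [386.7, -358.5, 176.9]
ee_rot: [-0.084, 0.917, 0.263, 0.289]
contact_force: [0.7, -0.5, 0.0]
width: 0.0
grip_force: 0.0
```

```bash
python3 stop.py
python3 - <<'E'
from h import *
plan(st2w([2,45,71]),R2,73)
E
```

```text
grasp stage [-32.3  45.4 132.8] angle from hinge 2.09 tilt [-0.2 -0.   0. ]
178 [[-69.0, 170.0], [-39.0, 160.0], [-31.0, 149.0], [-27.0, 141.0], [-19.0, 133.0], [-13.0, 126.0], [-9.0, 124.0], [15.0, 128.0], [-10.0, 115.0], [10.0, 120.0], [-37.0, 92.0], [-11.0, 101.0], [-16.0, 92.0]]
t 21.775 tcp [ 386.8 -358.6  177. ] F [-0.1 -0.   0.1] w -0.2 gf 0.0
 turn(deg, tool) [-0.16 -0.03  0.  ]  shift before turn(cm) [-0.73  0.03  5.13]  after turn [-0.73  0.02  5.13]
```

Emit:
play_rows(rows=[{"x":-0.73,"y":0,"z":0.6,"wx":0,"wy":0,"wz":0,"gripper":-1},{"x":0,"y":0,"z":0.8,"wx":0,"wy":0,"wz":0,"gripper":-1},{"x":0,"y":0,"z":0.8,"wx":0,"wy":0,"wz":0,"gripper":-1},{"x":0,"y":0,"z":0.8,"wx":0,"wy":0,"wz":0,"gripper":-1},{"x":0,"y":0,"z":0.8,"wx":0,"wy":0,"wz":0,"gripper":-1},{"x":0,"y":0,"z":0.6,"wx":0,"wy":0,"wz":0,"gripper":-1},{"x":0,"y":0,"z":0.5,"wx":0,"wy":0,"wz":0,"gripper":-1},{"x":0,"y":0,"z":0,"wx":0,"wy":0,"wz":0,"gripper":-1}])

```text
time_s: 22.78
eef_pos: [405.1, -347.8, 133.8]
ee_rot: [-0.084, 0.917, 0.263, 0.289]
contact_force: [-4.4, -0.1, 6.6]
width: -0.3
grip_force: 3.5
```

```bash
python3 stop.py
python3 - <<'E'
from h import *
plan(st2w([2,45,70]),R2,73)
E
```

```text
grasp stage [-11.1  44.7  89.6] angle from hinge 2.73 tilt [-0.1 -0.  -0. ]
187 [[-57.0, 172.0], [-39.0, 147.0], [-20.0, 123.0], [-10.0, 114.0], [-4.0, 103.0], [-48.0, 69.0], [-44.0, 69.0], [3.0, 88.0], [7.0, 83.0], [-9.0, 67.0], [15.0, 72.0], [13.0, 69.0], [19.0, 65.0]]
t 22.825 tcp [ 405.1 -347.8  133.8] F [-3.7 -0.5  6.3] w -0.1 gf 3.4
 turn(deg, tool) [-0.07 -0.02 -0.  ]  shift before turn(cm) [-0.05 -0.03  0.45]  after turn [-0.05 -0.03  0.45]
```

Emit:
play_rows(rows=[{"x":0,"y":0,"z":0.25,"wx":0,"wy":0,"wz":0,"gripper":-1},{"x":0,"y":0,"z":0.2,"wx":0,"wy":0,"wz":0,"gripper":-1},{"x":0,"y":0,"z":0,"wx":0,"wy":0,"wz":0,"gripper":-1}])

```text
time_s: 23.2
eef_pos: [405.6, -347.9, 132.8]
ee_rot: [-0.084, 0.917, 0.263, 0.289]
contact_force: [-25.6, -1.9, 39.1]
width: -0.2
grip_force: 19.4
```

Emit:
play_rows(rows=[{"x":0,"y":0,"z":-2,"wx":0,"wy":0,"wz":0,"gripper":-1},{"x":0,"y":0,"z":-3,"wx":0,"wy":0,"wz":0,"gripper":-1},{"x":0,"y":0,"z":-3,"wx":0,"wy":0,"wz":0,"gripper":-1},{"x":0,"y":3.5,"z":0,"wx":0,"wy":0,"wz":0,"gripper":-1},{"x":0,"y":3.5,"z":0,"wx":0,"wy":0,"wz":0,"gripper":-1},{"x":0,"y":3.5,"z":0,"wx":0,"wy":0,"wz":0,"gripper":-1},{"x":0,"y":3.5,"z":0,"wx":0,"wy":0,"wz":0,"gripper":-1},{"x":0,"y":3.5,"z":0,"wx":0,"wy":0,"wz":0,"gripper":-1},{"x":0,"y":3.5,"z":0,"wx":0,"wy":0,"wz":0,"gripper":-1},{"x":0,"y":0,"z":0,"wx":0,"wy":0,"wz":0,"gripper":-1}])

```text
time_s: 24.45
eef_pos: [481.0, -550.1, 194.4]
ee_rot: [-0.083, 0.917, 0.263, 0.289]
contact_force: [-0.0, 0.4, -0.5]
width: 0.1
grip_force: 0.0
```

```bash
cat > chk.py <<'E'
from h import *
for n in ('top','scene'):
    p,d,c=cap(n); P=pts(d,c); L=(P-C)@S.as_matrix(); x,y,z=L[...,0],L[...,1],L[...,2]
    m=(abs(y-45)<10)&(abs(x-2)<30)&(z>50)&(z<110); print(n,'paddle',m.sum(),np.percentile(z[m],[5,50,95]).round(1) if m.any() else '', np.polyfit(x[m],z[m],1).round(3) if m.sum()>20 else '')
    m=(abs(x)<46)&(y>-160)&(y<37)&(z>53)&(z<64)
    if m.sum()>20: print(' dish',m.sum(),'x',np.percentile(x[m],[2,98]).round(1),'y',np.percentile(y[m],[2,98]).round(1),np.round(cv2.minAreaRect(np.c_[x[m],y[m]].astype(np.float32))[2],2))
    m=(x>-175)&(x<-65)&(y>-125)&(y<-30)&(z>8)&(z<32); 
    if m.sum()>20: r=cv2.minAreaRect(np.c_[x[m],y[m]].astype(np.float32)); print(' scraper',m.sum(),np.round(r[0]+r[1],1),'z',np.percentile(z[m],[5,50,95]).round(1))
E
python3 chk.py
python3 - <<'E'
from h import *
plan(st2w([6,-165,54]),R2,73)
E
```

```text
top paddle 155 [57.6 68.3 71.4] [2.0000e-03 6.7695e+01]
 dish 555 x [-33.7   8.9] y [-134.9  -68.2] 3.96
 scraper 217 [-118.5  -72.8   22.6   80.2] z [10.4 25.9 29.6]
scene paddle 124 [52.4 65.3 72.1] [ 0.    63.972]
 dish 546 x [-44.5  35.4] y [-136.6  -14.8] 4.32
 scraper 143 [-113.3  -74.5   22.8   74.9] z [11.2 26.1 30.7]
t 24.55 tcp [ 480.  -547.8  194.3] F [0.2 0.9 0.3] w 0.3 gf 0.0
 turn(deg, tool) [-0.16 -0.02 -0.01]  shift before turn(cm) [-0.63  0.06  9.39]  after turn [-0.63  0.03  9.39]
```

Emit:
play_rows(rows=[{"x":-0.63,"y":0,"z":3,"wx":0,"wy":0,"wz":0,"gripper":-1},{"x":0,"y":0,"z":3,"wx":0,"wy":0,"wz":0,"gripper":-1},{"x":0,"y":0,"z":2.4,"wx":0,"wy":0,"wz":0,"gripper":-1},{"x":0,"y":0,"z":1,"wx":0,"wy":0,"wz":0,"gripper":-1},{"x":0,"y":-0.7,"z":0,"wx":0,"wy":0,"wz":0,"gripper":-1},{"x":0,"y":-0.7,"z":0,"wx":0,"wy":0,"wz":0,"gripper":-1},{"x":0,"y":-0.7,"z":0,"wx":0,"wy":0,"wz":0,"gripper":-1},{"x":0,"y":-0.7,"z":0,"wx":0,"wy":0,"wz":0,"gripper":-1},{"x":0,"y":-0.7,"z":0,"wx":0,"wy":0,"wz":0,"gripper":-1},{"x":0,"y":-0.7,"z":0,"wx":0,"wy":0,"wz":0,"gripper":-1},{"x":0,"y":-0.7,"z":0,"wx":0,"wy":0,"wz":0,"gripper":-1}])

```text
time_s: 25.92
eef_pos: [495.3, -481.2, 114.8]
ee_rot: [-0.083, 0.917, 0.263, 0.289]
contact_force: [0.5, -0.8, 1.2]
width: 0.1
grip_force: 1.0
```

```bash
python3 chk.py|grep -B1 dish
python3 - <<'E'
from h import *
plan(st2w([6,-44.5,54]),R2,73)
E
```

```text
top paddle 156 [58.8 68.5 71.6] [1.200e-02 6.765e+01]
 dish 377 x [-27.    8.9] y [-101.4  -35.6] 89.41
--
scene paddle 127 [51.6 64.8 72.3] [-2.6000e-02  6.3477e+01]
 dish 427 x [-44.6  36. ] y [-122.2    8.4] 89.92
t 26.025 tcp [ 495.1 -480.7  114.7] F [ 0.5 -0.4  1. ] w 0.1 gf 0.3
 turn(deg, tool) [-0.07 -0.01  0.01]  shift before turn(cm) [-0.03 -7.12  0.1 ]  after turn [-0.03 -7.12  0.09]
```

Emit:
play_rows(rows=[{"x":0,"y":-0.7,"z":0,"wx":0,"wy":0,"wz":0,"gripper":-1},{"x":0,"y":-0.7,"z":0,"wx":0,"wy":0,"wz":0,"gripper":-1},{"x":0,"y":-0.7,"z":0,"wx":0,"wy":0,"wz":0,"gripper":-1},{"x":0,"y":-0.7,"z":0,"wx":0,"wy":0,"wz":0,"gripper":-1},{"x":0,"y":-0.7,"z":0,"wx":0,"wy":0,"wz":0,"gripper":-1},{"x":0,"y":-0.7,"z":0,"wx":0,"wy":0,"wz":0,"gripper":-1},{"x":0,"y":-0.7,"z":0,"wx":0,"wy":0,"wz":0,"gripper":-1},{"x":0,"y":-0.7,"z":0,"wx":0,"wy":0,"wz":0,"gripper":-1},{"x":0,"y":-0.7,"z":0,"wx":0,"wy":0,"wz":0,"gripper":-1},{"x":0,"y":-0.5,"z":0,"wx":0,"wy":0,"wz":0,"gripper":-1},{"x":0,"y":-0.2,"z":0,"wx":0,"wy":0,"wz":0,"gripper":-1},{"x":0,"y":0,"z":0,"wx":0,"wy":0,"wz":0,"gripper":-1}])

```text
time_s: 27.52
eef_pos: [458.0, -421.6, 114.4]
ee_rot: [-0.084, 0.917, 0.263, 0.289]
contact_force: [0.3, -0.8, 1.6]
width: 0.1
grip_force: 0.5
```

```bash
python3 chk.py|grep -B1 dish
python3 - <<'E'
from h import *
plan(st2w([6,-43,54]),R2,73)
E
```

```text
top paddle 167 [54.8 68.1 71.1] [1.9000e-02 6.6639e+01]
 dish 334 x [-23.4   8.8] y [-31.2  35. ] 0.23
scene paddle 117 [54.8 66.5 71.1] [-4.5000e-02  6.4421e+01]
 dish 369 x [-45.   35.6] y [-57.1  34.3] 89.7
t 27.625 tcp [ 458.1 -421.7  114.4] F [ 0.3 -1.2  1.4] w 0.1 gf 0.5
 turn(deg, tool) [-0.1  -0.01  0.  ]  shift before turn(cm) [-0.01 -0.31  0.06]  after turn [-0.01 -0.31  0.06]
```

Nearly there; small steps until it touches.

Emit:
play_rows(rows=[{"x":0,"y":-0.15,"z":0,"wx":0,"wy":0,"wz":0,"gripper":-1},{"x":0,"y":-0.15,"z":0,"wx":0,"wy":0,"wz":0,"gripper":-1},{"x":0,"y":0,"z":0,"wx":0,"wy":0,"wz":0,"gripper":-1}])

```text
time_s: 28.0
eef_pos: [456.9, -419.9, 114.7]
ee_rot: [-0.083, 0.917, 0.263, 0.289]
contact_force: [1.5, -2.3, -0.6]
width: -0.0
grip_force: 1.4
```

Emit:
play_rows(rows=[{"x":0,"y":-0.1,"z":0,"wx":0,"wy":0,"wz":0,"gripper":-1},{"x":0,"y":-0.1,"z":0,"wx":0,"wy":0,"wz":0,"gripper":-1},{"x":0,"y":0,"z":0,"wx":0,"wy":0,"wz":0,"gripper":-1}])

```text
time_s: 28.38
eef_pos: [456.4, -419.2, 115.2]
ee_rot: [-0.081, 0.917, 0.262, 0.29]
contact_force: [4.4, -5.0, -0.1]
width: 0.1
grip_force: 2.7
```

Emit:
play_rows(rows=[{"x":0,"y":1,"z":0,"wx":0,"wy":0,"wz":0,"gripper":-1},{"x":0,"y":2,"z":0,"wx":0,"wy":0,"wz":0,"gripper":-1},{"x":0,"y":0,"z":-2.5,"wx":0,"wy":0,"wz":0,"gripper":-1},{"x":0,"y":0,"z":-3,"wx":0,"wy":0,"wz":0,"gripper":-1},{"x":0,"y":0,"z":-3,"wx":0,"wy":0,"wz":0,"gripper":-1},{"x":0,"y":0,"z":-3,"wx":0,"wy":0,"wz":0,"gripper":-1},{"x":0,"y":0,"z":-3,"wx":0,"wy":0,"wz":0,"gripper":-1},{"x":0,"y":0,"z":0,"wx":0,"wy":0,"wz":0,"gripper":-1}])

```text
time_s: 29.38
eef_pos: [400.0, -488.4, 234.3]
ee_rot: [-0.082, 0.917, 0.263, 0.289]
contact_force: [-0.5, -0.8, 0.2]
width: 0.3
grip_force: 0.0
```

```bash
python3 chk.py; python3 tray.py | head -8
python3 - <<'E'
from h import *
p,d,c=cap('wrist'); cv2.imwrite('pics/w5.png',cv2.convertScaleAbs(p[...,::-1],alpha=1.2))
# dish edges via scene/wrist: rays to z=59
R_,t=np.array(c['R']),np.array(c['t']); cam=-R_.T@t
v,u=np.mgrid[0:400,0:640]; dx,dy=u-c['cx'],v-c['cy']; rr=np.hypot(dx,dy)+1e-9; th=rr/c['fx']
ray=np.stack([np.sin(th)*dx/rr,np.sin(th)*dy/rr,np.cos(th)],-1)@R_
k=(59-cam[2])/ray[...,2]; W=cam+ray*k[...,None]; L=(W-C)@S.as_matrix(); g=p.sum(-1)
for xx in (-25,-10,5,20):
    print(xx,[(yy,int(np.median(g[(abs(L[...,0]-xx)<3)&(abs(L[...,1]-yy)<1)])) if ((abs(L[...,0]-xx)<3)&(abs(L[...,1]-yy)<1)).any() else -1) for yy in list(range(-40,-22,2))+list(range(30,46,2))])
E
```

```text
top paddle 175 [54.1 68.3 71.3] [3.6000e-02 6.6251e+01]
 dish 459 x [-26.3   8.6] y [-30.9  35.1] 87.7
 scraper 69 [-118.1  -63.5   13.6   79.6] z [10.8 25.1 29.5]
scene paddle 118 [55.8 66.2 71.4] [-2.0000e-02  6.4571e+01]
 dish 420 x [-44.6  34.6] y [-91.   34.3] 89.86
 scraper 157 [-115.6  -75.2   23.7   81.3] z [11.7 26.2 30.9]
442 x [-62.  -4.  44.] y [149. 166. 232.] z [15. 30. 39.]
138 [6, 37, 42, 43, 43, 42, 43, 42, 42, 43, 42, 44, 73, 0]
146 [7, 31, 33, 33, 33, 33, 34, 32, 32, 33, 33, 19, 31, 30]
154 [23, 5, 5, 5, 33, 33, 34, 34, 33, 29, 5, 5, 5, 8]
162 [19, 4, 5, 5, 31, 30, 32, 30, 31, 29, 4, 4, 4, 6]
170 [16, 5, 5, 9, 18, 21, 22, 19, 19, 18, 18, 5, 4, 7]
178 [18, 7, 4, 14, 12, 13, 16, 18, 18, 23, 23, 5, 5, 7]
186 [17, 6, 5, 11, 13, 13, 12, 13, 13, 4, 4, 4, 5, 8]
-25 [(-40, 131), (-38, 132), (-36, 131), (-34, 131), (-32, 293), (-30, 525), (-28, 604), (-26, 610), (-24, 625), (30, 146), (32, 133), (34, 148), (36, 173), (38, 172), (40, 171), (42, 178), (44, 258)]
-10 [(-40, 129), (-38, 132), (-36, 129), (-34, 316), (-32, 526), (-30, 622), (-28, 629), (-26, 552), (-24, 616), (3
[... 684 characters left out ...]
                                                        ~~~~~~~~~~~~~^^^^^^^^^^^^^^^^
    return _quantile_unchecked(
        a, q, axis, out, overwrite_input, method, keepdims, weights)
    return _ureduce(a,
                    func=_quantile_ureduce_func,
    ...<5 lines>...
                    overwrite_input=overwrite_input,
                    method=method)
    r = func(a, **kwargs)
    result = _quantile(arr,
                       quantiles=q,
    ...<2 lines>...
                       out=out,
                       weights=wgt)
    slices_having_nans = np.isnan(arr[-1, ...])
                                  ~~~^^^^^^^^^
IndexError: index -1 is out of bounds for axis 0 with size 0
```

View pics/w5.png

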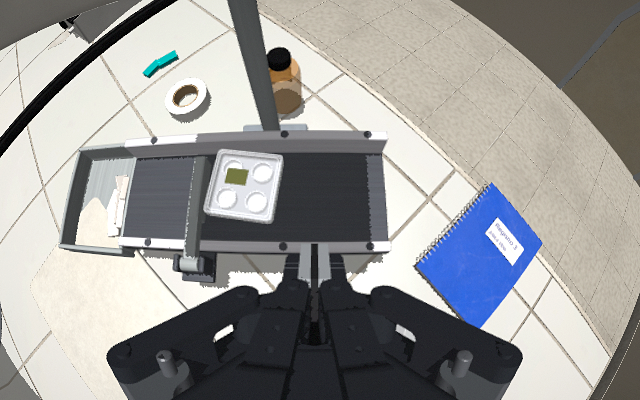

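The wrist view shows the dish slightly turned: its -x side is on the stop and its +x side lags. I'll measure it and push the lagging side.

```bash
cat > dish.py <<'E'
from h import *
p,d,c=cap('wrist')
R_,t=np.array(c['R']),np.array(c['t']); cam=-R_.T@t
v,u=np.mgrid[0:400,0:640]; dx,dy=u-c['cx'],v-c['cy']; rr=np.hypot(dx,dy)+1e-9; th=rr/c['fx']
ray=np.stack([np.sin(th)*dx/rr,np.sin(th)*dy/rr,np.cos(th)],-1)@R_
k=(58-cam[2])/ray[...,2]; W=cam+ray*k[...,None]; L=(W-C)@S.as_matrix(); g=p.sum(-1)
m=(abs(L[...,0])<47)&(abs(L[...,1])<60)&(g>380)&(k>0)
m=cv2.morphologyEx(m.astype(np.uint8),cv2.MORPH_OPEN,np.ones((5,5)))
n,l,st,_=cv2.connectedComponentsWithStats(m); i=1+np.argmax(st[1:,4])
r=cv2.minAreaRect(L[l==i][:,:2].astype(np.float32)); print(st[i,4],r,cv2.boxPoints(r).round(1).tolist())
E
python3 dish.py
python3 - <<'E'
from h import *
plan(st2w([30,-75,54]),R2,73)
E
```

```text
3982 ((8.781436920166016, -0.23193359375), (69.48921203613281, 69.7362060546875), 82.2585678100586) [[-30.399999618530273, -30.0], [38.70000076293945, -39.400001525878906], [48.0, 29.5], [-21.100000381469727, 38.900001525878906]]
t 29.625 tcp [ 401.4 -485.9  231.9] F [-0.2  0.5  0.2] w 0.2 gf 0.0
 turn(deg, tool) [-0.26 -0.04  0.  ]  shift before turn(cm) [ 1.94  0.53 15.79]  after turn [ 1.95  0.45 15.79]
```

Emit:
play_rows(rows=[{"x":0.65,"y":0.15,"z":4,"wx":0,"wy":0,"wz":0,"gripper":-1},{"x":0.65,"y":0.15,"z":4,"wx":0,"wy":0,"wz":0,"gripper":-1},{"x":0.65,"y":0.15,"z":4,"wx":0,"wy":0,"wz":0,"gripper":-1},{"x":0.1,"y":0,"z":2.5,"wx":0,"wy":0,"wz":0,"gripper":-1},{"x":0,"y":0,"z":1.2,"wx":0,"wy":0,"wz":0,"gripper":-1},{"x":0,"y":-0.5,"z":0,"wx":0,"wy":0,"wz":0,"gripper":-1},{"x":0,"y":-0.6,"z":0,"wx":0,"wy":0,"wz":0,"gripper":-1},{"x":0,"y":-0.6,"z":0,"wx":0,"wy":0,"wz":0,"gripper":-1},{"x":0,"y":-0.4,"z":0,"wx":0,"wy":0,"wz":0,"gripper":-1},{"x":0,"y":0,"z":0,"wx":0,"wy":0,"wz":0,"gripper":-1}])

```text
time_s: 30.88
eef_pos: [482.4, -416.5, 116.8]
ee_rot: [-0.083, 0.917, 0.263, 0.289]
contact_force: [0.3, 0.8, 0.1]
width: -0.0
grip_force: 0.0
```

Run:
```python
from h import *
x,r,o=pose(); print(S.inv().apply(x+73*r.as_matrix()[:,2]-C).round(1)); plan(st2w([31,-43,54]),R2,73)
```

```text
[ 29.  -54.6  57. ]
t 30.875 tcp [ 482.4 -416.5  116.8] F [0.3 0.8 0.1] w -0.0 gf 0.0
 turn(deg, tool) [-0.03  0.    0.01]  shift before turn(cm) [-0.01 -1.16  0.36]  after turn [-0.01 -1.16  0.36]
```

Emit:
play_rows(rows=[{"x":0,"y":0,"z":0.3,"wx":0,"wy":0,"wz":0,"gripper":-1},{"x":0,"y":-0.3,"z":0,"wx":0,"wy":0,"wz":0,"gripper":-1},{"x":0,"y":-0.3,"z":0,"wx":0,"wy":0,"wz":0,"gripper":-1},{"x":0,"y":-0.3,"z":0,"wx":0,"wy":0,"wz":0,"gripper":-1},{"x":0,"y":-0.15,"z":0,"wx":0,"wy":0,"wz":0,"gripper":-1},{"x":0,"y":0,"z":0,"wx":0,"wy":0,"wz":0,"gripper":-1}])

```text
time_s: 31.62
eef_pos: [479.9, -408.0, 115.0]
ee_rot: [-0.081, 0.917, 0.263, 0.29]
contact_force: [4.3, -3.0, 0.7]
width: -0.2
grip_force: 2.0
```

Emit:
play_rows(rows=[{"x":0,"y":-0.15,"z":0,"wx":0,"wy":0,"wz":0,"gripper":-1},{"x":0,"y":0,"z":0,"wx":0,"wy":0,"wz":0,"gripper":-1}])

```text
time_s: 31.88
eef_pos: [479.7, -407.5, 115.4]
ee_rot: [-0.08, 0.917, 0.262, 0.29]
contact_force: [6.2, -3.1, 0.0]
width: -0.1
grip_force: 2.7
```

```bash
python3 - <<'E'
from h import *
x,r,o=pose(); print(S.inv().apply(x+73*r.as_matrix()[:,2]-C).round(1),S.inv().apply(o['contact_force']).round(1))
E
python3 dish.py
```

```text
[ 31.6 -45.9  55.7] [ 3.6 -5.9  0. ]
5881 ((23.978574752807617, -3.1284141540527344), (49.42839813232422, 67.99191284179688), 3.287810802459717) [[-2.5999999046325684, 29.399999618530273], [1.2999999523162842, -38.5], [50.599998474121094, -35.70000076293945], [46.70000076293945, 32.20000076293945]]
```

Emit:
play_rows(rows=[{"x":0,"y":1,"z":0,"wx":0,"wy":0,"wz":0,"gripper":-1},{"x":0,"y":2,"z":0,"wx":0,"wy":0,"wz":0,"gripper":-1},{"x":0,"y":0,"z":-4,"wx":0,"wy":0,"wz":0,"gripper":-1},{"x":0,"y":0,"z":-4,"wx":0,"wy":0,"wz":0,"gripper":-1},{"x":0,"y":0,"z":-4,"wx":0,"wy":0,"wz":0,"gripper":-1},{"x":-0.65,"y":0,"z":-4,"wx":0,"wy":0,"wz":0,"gripper":-1},{"x":0,"y":0,"z":0,"wx":0,"wy":0,"wz":0,"gripper":-1},{"x":0,"y":0,"z":0,"wx":0,"wy":0,"wz":0,"gripper":-1}])

```text
time_s: 32.92
eef_pos: [411.5, -481.4, 240.3]
ee_rot: [-0.085, 0.917, 0.263, 0.289]
contact_force: [0.3, 0.8, -0.2]
width: 0.2
grip_force: 0.0
```

```bash
python3 dish.py;python3 dish.py
```

```text
3939 ((9.63388442993164, 0.5620880126953125), (69.47228240966797, 69.82514953613281), 84.01484680175781) [[-28.700000762939453, -30.299999237060547], [40.70000076293945, -37.599998474121094], [48.0, 31.5], [-21.5, 38.70000076293945]]
3943 ((9.482355117797852, 0.5078620910644531), (69.44857025146484, 70.18923950195312), 84.2191162109375) [[-28.899999618530273, -30.5], [40.900001525878906, -37.599998474121094], [47.900001525878906, 31.5], [-21.899999618530273, 38.599998474121094]]
```

Run:
```python
from h import *
plan(st2w([33,-62,54]),R2,73)
```

```text
t 33.025 tcp [ 412.  -480.8  239.9] F [ 0.4 -0.  -0.3] w 0.2 gf 0.0
 turn(deg, tool) [-0.29 -0.05  0.01]  shift before turn(cm) [ 0.77 -0.9  15.94]  after turn [ 0.78 -0.98 15.94]
```

Emit:
play_rows(rows=[{"x":0.26,"y":-0.2,"z":4,"wx":0,"wy":0,"wz":0,"gripper":-1},{"x":0.26,"y":-0.3,"z":4,"wx":0,"wy":0,"wz":0,"gripper":-1},{"x":0.26,"y":-0.3,"z":4,"wx":0,"wy":0,"wz":0,"gripper":-1},{"x":0,"y":-0.1,"z":2.6,"wx":0,"wy":0,"wz":0,"gripper":-1},{"x":0,"y":0,"z":1.4,"wx":0,"wy":0,"wz":0,"gripper":-1},{"x":0,"y":-0.6,"z":0,"wx":0,"wy":0,"wz":0,"gripper":-1},{"x":0,"y":-0.5,"z":0,"wx":0,"wy":0,"wz":0,"gripper":-1},{"x":0,"y":-0.4,"z":0,"wx":0,"wy":0,"wz":0,"gripper":-1},{"x":0,"y":-0.2,"z":0,"wx":0,"wy":0,"wz":0,"gripper":-1},{"x":0,"y":-0.2,"z":0,"wx":0,"wy":0,"wz":0,"gripper":-1},{"x":0,"y":-0.2,"z":0,"wx":0,"wy":0,"wz":0,"gripper":-1},{"x":0,"y":0,"z":0,"wx":0,"wy":0,"wz":0,"gripper":-1}])

```text
time_s: 34.52
eef_pos: [479.1, -405.5, 115.4]
ee_rot: [-0.083, 0.917, 0.263, 0.289]
contact_force: [0.2, -1.9, 3.6]
width: -0.1
grip_force: 1.7
```

```bash
cat > tip.py <<'E'
from h import *
x,r,o=pose(); print(S.inv().apply(x+73*r.as_matrix()[:,2]-C).round(1),S.inv().apply(o['contact_force']).round(1),S.inv().apply(o['torque']).round(2))
E
python3 tip.py
```

```text
[ 32.1 -43.6  55.7] [-0.8 -1.7  3.6] [-0.22  0.35 -0.19]
```

Emit:
play_rows(rows=[{"x":0,"y":-0.2,"z":0,"wx":0,"wy":0,"wz":0,"gripper":-1},{"x":0,"y":-0.2,"z":0,"wx":0,"wy":0,"wz":0,"gripper":-1},{"x":0,"y":0,"z":0,"wx":0,"wy":0,"wz":0,"gripper":-1}])

```text
time_s: 34.9
eef_pos: [477.7, -402.6, 115.6]
ee_rot: [-0.082, 0.917, 0.263, 0.29]
contact_force: [3.5, -4.4, 4.3]
width: 0.1
grip_force: 3.5
```

```bash
python3 tip.py
```

```text
[ 32.4 -40.5  55.9] [ 0.6 -5.6  4.3] [-0.81 -0.06 -0.61]
```

Back off and look.

Emit:
play_rows(rows=[{"x":0,"y":1,"z":0,"wx":0,"wy":0,"wz":0,"gripper":-1},{"x":0,"y":2,"z":0,"wx":0,"wy":0,"wz":0,"gripper":-1},{"x":0,"y":0,"z":-4,"wx":0,"wy":0,"wz":0,"gripper":-1},{"x":0,"y":0,"z":-4,"wx":0,"wy":0,"wz":0,"gripper":-1},{"x":0,"y":0,"z":-4,"wx":0,"wy":0,"wz":0,"gripper":-1},{"x":-0.65,"y":0,"z":-4,"wx":0,"wy":0,"wz":0,"gripper":-1},{"x":0,"y":0,"z":0,"wx":0,"wy":0,"wz":0,"gripper":-1},{"x":0,"y":0,"z":0,"wx":0,"wy":0,"wz":0,"gripper":-1}])

```text
time_s: 35.9
eef_pos: [410.1, -476.7, 240.5]
ee_rot: [-0.085, 0.917, 0.263, 0.288]
contact_force: [0.4, 0.4, -1.1]
width: -0.2
grip_force: 0.0
```

```bash
python3 dish.py;python3 chk.py
```

```text
4079 ((10.237319946289062, 1.6139297485351562), (69.31119537353516, 69.80811309814453), 85.95311737060547) [[-27.0, -30.5], [42.599998474121094, -35.400001525878906], [47.5, 33.70000076293945], [-22.100000381469727, 38.599998474121094]]
top paddle 179 [54.9 67.9 71.2] [7.0000e-03 6.6257e+01]
 dish 438 x [-24.7   8.8] y [-29.4  35.8] 88.68
 scraper 98 [-130.2  -64.4   13.8   55.1] z [10.4 24.7 30. ]
scene paddle 116 [56.2 66.6 71.2] [-1.300e-02  6.521e+01]
 dish 395 x [-44.9  35.8] y [-93.   33.6] 89.96
 scraper 164 [-117.5  -73.7   24.3   81.1] z [10.1 25.9 30.7]
```

Run:
```python
from h import *
plan(st2w([34,-60,52]),R2,73)
```

```text
t 36.05 tcp [ 410.8 -476.7  240.5] F [-0.3  0.2  1.5] w 0.4 gf 0.0
 turn(deg, tool) [-0.3  -0.05  0.02]  shift before turn(cm) [ 0.6  -0.68 16.15]  after turn [ 0.62 -0.77 16.14]
```

Emit:
play_rows(rows=[{"x":0.2,"y":-0.2,"z":4,"wx":0,"wy":0,"wz":0,"gripper":-1},{"x":0.21,"y":-0.2,"z":4,"wx":0,"wy":0,"wz":0,"gripper":-1},{"x":0.21,"y":-0.2,"z":4,"wx":0,"wy":0,"wz":0,"gripper":-1},{"x":0,"y":0,"z":2.4,"wx":0,"wy":0,"wz":0,"gripper":-1},{"x":0,"y":0,"z":1.4,"wx":0,"wy":0,"wz":0,"gripper":-1},{"x":0,"y":0,"z":0,"wx":0,"wy":0,"wz":0,"gripper":-1}])

```text
time_s: 36.8
eef_pos: [488.5, -421.5, 115.2]
ee_rot: [-0.085, 0.917, 0.263, 0.289]
contact_force: [0.3, 0.3, 0.5]
width: 0.1
grip_force: 0.0
```

```bash
python3 tip.py
```

```text
[ 31.6 -61.7  55.4] [0.4 0.1 0.5] [ 0.03  0.61 -0.04]
```

Emit:
play_rows(rows=[{"x":0,"y":0,"z":0.35,"wx":0,"wy":0,"wz":0,"gripper":-1},{"x":0,"y":-0.6,"z":0,"wx":0,"wy":0,"wz":0,"gripper":-1},{"x":0,"y":-0.5,"z":0,"wx":0,"wy":0,"wz":0,"gripper":-1},{"x":0,"y":-0.4,"z":0,"wx":0,"wy":0,"wz":0,"gripper":-1},{"x":0,"y":0,"z":0,"wx":0,"wy":0,"wz":0,"gripper":-1}])

```text
time_s: 37.42
eef_pos: [481.6, -408.6, 113.5]
ee_rot: [-0.083, 0.917, 0.263, 0.289]
contact_force: [0.8, -1.2, -0.0]
width: -0.2
grip_force: 0.0
```

```bash
python3 tip.py
```

```text
[ 32.5 -47.4  53.7] [ 0.1 -1.5 -0. ] [0.01 0.61 0.  ]
```

Emit:
play_rows(rows=[{"x":0,"y":-0.2,"z":0,"wx":0,"wy":0,"wz":0,"gripper":-1},{"x":0,"y":-0.2,"z":0,"wx":0,"wy":0,"wz":0,"gripper":-1},{"x":0,"y":0,"z":0,"wx":0,"wy":0,"wz":0,"gripper":-1}])

```text
time_s: 37.8
eef_pos: [480.3, -405.8, 113.7]
ee_rot: [-0.083, 0.917, 0.263, 0.289]
contact_force: [2.1, -0.3, -0.5]
width: 0.3
grip_force: 0.8
```

```bash
python3 tip.py
```

```text
[ 32.9 -44.4  53.9] [ 1.6 -1.3 -0.5] [-0.29  0.43 -0.23]
```

Emit:
play_rows(rows=[{"x":0,"y":-0.2,"z":0,"wx":0,"wy":0,"wz":0,"gripper":-1},{"x":0,"y":-0.2,"z":0,"wx":0,"wy":0,"wz":0,"gripper":-1},{"x":0,"y":0,"z":0,"wx":0,"wy":0,"wz":0,"gripper":-1}])

```text
time_s: 38.17
eef_pos: [479.9, -403.9, 114.9]
ee_rot: [-0.08, 0.917, 0.262, 0.291]
contact_force: [7.0, -3.3, 0.4]
width: 0.1
grip_force: 3.0
```

```bash
python3 tip.py
```

```text
[ 33.7 -43.   55.2] [ 4.1 -6.5  0.4] [-1.14 -0.14 -0.87]
```

Emit:
play_rows(rows=[{"x":0,"y":-0.2,"z":0,"wx":0,"wy":0,"wz":0,"gripper":-1},{"x":0,"y":-0.2,"z":0,"wx":0,"wy":0,"wz":0,"gripper":-1},{"x":0,"y":-0.2,"z":0,"wx":0,"wy":0,"wz":0,"gripper":-1},{"x":0,"y":0,"z":0,"wx":0,"wy":0,"wz":0,"gripper":-1}])

```text
time_s: 38.67
eef_pos: [479.5, -401.5, 116.8]
ee_rot: [-0.076, 0.917, 0.261, 0.292]
contact_force: [12.8, -6.8, 0.7]
width: 0.1
grip_force: 5.9
```

```bash
python3 tip.py
```

```text
[ 34.7 -41.4  57.1] [  7.3 -12.5   0.7] [-2.31 -0.85 -1.63]
```

Emit:
play_rows(rows=[{"x":0,"y":-0.2,"z":0,"wx":0,"wy":0,"wz":0,"gripper":-1},{"x":0,"y":-0.2,"z":0,"wx":0,"wy":0,"wz":0,"gripper":-1},{"x":0,"y":-0.2,"z":0,"wx":0,"wy":0,"wz":0,"gripper":-1},{"x":0,"y":0,"z":0,"wx":0,"wy":0,"wz":0,"gripper":-1}])

```text
time_s: 39.17
eef_pos: [478.9, -399.7, 118.7]
ee_rot: [-0.072, 0.917, 0.26, 0.294]
contact_force: [19.3, -11.1, 1.8]
width: -0.1
grip_force: 9.0
```

```bash
python3 tip.py
```

```text
[ 35.1 -40.2  59.1] [ 10.5 -19.6   1.8] [-3.54 -1.48 -2.42]
```

Emit:
play_rows(rows=[{"x":0,"y":1.5,"z":0,"wx":0,"wy":0,"wz":0,"gripper":-1},{"x":0,"y":2,"z":0,"wx":0,"wy":0,"wz":0,"gripper":-1},{"x":0,"y":0,"z":-4,"wx":0,"wy":0,"wz":0,"gripper":-1},{"x":0,"y":0,"z":-4,"wx":0,"wy":0,"wz":0,"gripper":-1},{"x":0,"y":0,"z":-4,"wx":0,"wy":0,"wz":0,"gripper":-1},{"x":-0.65,"y":0,"z":-4,"wx":0,"wy":0,"wz":0,"gripper":-1},{"x":0,"y":0,"z":0,"wx":0,"wy":0,"wz":0,"gripper":-1},{"x":0,"y":0,"z":0,"wx":0,"wy":0,"wz":0,"gripper":-1}])

```text
time_s: 40.17
eef_pos: [407.5, -471.8, 239.6]
ee_rot: [-0.085, 0.917, 0.263, 0.289]
contact_force: [-0.6, -0.3, 0.4]
width: -0.3
grip_force: 0.0
```

```bash
python3 dish.py
python3 - <<'E'
from h import *
# stop & fence directions as seen by the wrist camera depth-free: paddle -y top edge on plane z=70
p,d,c=cap('wrist')
R_,t=np.array(c['R']),np.array(c['t']); cam=-R_.T@t
v,u=np.mgrid[0:400,0:640]; dx,dy=u-c['cx'],v-c['cy']; rr=np.hypot(dx,dy)+1e-9; th=rr/c['fx']
ray=np.stack([np.sin(th)*dx/rr,np.sin(th)*dy/rr,np.cos(th)],-1)@R_
for zz,nm,rng in ((70,'stop',range(25,66)),):
    k=(zz-cam[2])/ray[...,2]; L=((cam+ray*k[...,None])-C)@S.as_matrix(); g=p.sum(-1)
    for xx in (-25,-10,5,20,30): print(xx,[(yy,int(np.median(g[(abs(L[...,0]-xx)<3)&(abs(L[...,1]-yy)<.8)]))) for yy in range(33,58,2) if ((abs(L[...,0]-xx)<3)&(abs(L[...,1]-yy)<.8)).any()])
E
```

```text
4109 ((11.77886962890625, 3.3163414001464844), (69.3031997680664, 69.42811584472656), 89.7538070678711) [[-23.100000381469727, -31.200000762939453], [46.29999923706055, -31.5], [46.599998474121094, 37.79999923706055], [-22.799999237060547, 38.099998474121094]]
-25 [(33, 171), (35, 174), (37, 177), (39, 246), (41, 270), (43, 271), (45, 273), (47, 271), (49, 390), (51, 243), (53, 245), (55, 243), (57, 243)]
-10 [(33, 480), (35, 162), (37, 171), (39, 243), (41, 272), (43, 272), (45, 272), (47, 270), (49, 279), (51, 240), (53, 243), (55, 245), (57, 244)]
5 [(33, 470), (35, 166), (37, 176), (39, 247), (41, 270), (43, 274), (45, 275), (47, 268), (49, 344), (51, 241), (53, 245), (55, 245), (57, 246)]
20 [(33, 433), (35, 167), (37, 184), (39, 252), (41, 271), (43, 273), (45, 275), (47, 265), (49, 324), (51, 241), (53, 245), (55, 244), (57, 243)]
30 [(33, 462), (35, 154), (37, 181), (39, 239), (41, 272), (43, 275), (45, 276), (47, 266), (49, 322), (51, 250), (53, 247), (55, 246), (57, 248)]
```

The dish is now square, within 0.3°, and flush with the stop at x ≈ 12 mm, inside the limit. The robot is clear, so I'm handing in.

```bash
python3 -c "
from h import *
print(manip.get_obs()['time_s']); print(manip.sign_off())"
```

```text
40.275
the job is handed in; nothing more can be done
None
```

I handed the job in at 40.3 s of the 72 s allowed, without getting a verdict back: by my last measurements all three shards are in the tray, the scraper stands upright, the stop is fully down, and the dish is square against it (within about 0.3°, gap about 1 mm) at x ≈ +12 mm, near the 15 mm limit.

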